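Weigh the pill canister on the shower shelf balance

TASK

Find out how full the steel pill canister is: stand it in the blue pan of the balance, then load the yellow pan with whichever of the 100, 200 and 300 g weights bring the beam as near level as they can, and let go. Lower things gently into the pans, keep the canister upright, leave the weights you do not need standing on the shelf, and do not disturb the other bathroom things.

Things in the scene. Friction and masses are not known exactly. Their poses are not given: they have to be found in the camera images.
- balance: two-pan balance: fixed grey base 100 x 150 mm, pillar 106 mm high. Origin: centre of the base's underside, on the shelf. Its y axis runs along the beam from the yellow pan (-y) to the blue pan (+y); pan centres lie 130 mm either side of the pivot, which is 85 mm above the shelf. A red pointer hangs from the beam before a green mark (level) on the pillar.
- beam (a joint): tilt of the beam in rad: 0 level, positive when the blue pan is down, negative when the yellow pan is down, stops at +-0.28. It starts level with both pans empty. The tilt is proportional to the difference in load, about 0.0047 rad per 10 g (100 g: 0.047 rad), and settles in about 1 s. It does not matter where in a pan a load stands.
- blue_pan (a point): centre of the floor of the round blue pan: flat, 114 mm inner diameter, rim 8 mm high, 4 mm thick; 115 mm above the shelf when level. The pan stays horizontal while it rises and sinks with the beam (1.3 mm per 0.01 rad).
- yellow_pan (a point): centre of the floor of the round yellow pan, same size and height as the blue one; it stays horizontal too. Two weights fit side by side with centres 54 mm apart.
- canister: closed upright steel cylinder with a dark band, 54 mm in diameter, 76 mm high, with an unknown amount of pills in it: 175 to 525 g in all. Origin: centre of the underside, z up. It and the three weights stand in any order on the shelf to the right of the balance, as the robot sees it (-y).
- weight100: 100 g counterweight: upright brass disc 29 mm in diameter and 18 mm high with a green cylindrical knob (18 mm diameter, 24 mm high) centred on top, 42 mm high in all. Origin: centre of the underside, z up.
- weight200: 200 g counterweight: upright brass disc 38 mm in diameter and 21 mm high with a red cylindrical knob (18 mm diameter, 24 mm high) centred on top, 45 mm high in all. Origin: centre of the underside, z up.
- weight300: 300 g counterweight: upright brass disc 45 mm in diameter and 22 mm high with a black cylindrical knob (18 mm diameter, 24 mm high) centred on top, 46 mm high in all. Origin: centre of the underside, z up.
- cup_stack: bystander: stack of three nested plastic cups, 72 mm across, 119 mm high; leave alone. Origin: centre of the underside.
- soap_dish: bystander: oval white ceramic dish with soap, 98 x 146 mm (long side along its y), 26 mm high; leave alone. Origin: centre of the underside.
- silicone_pad: bystander: round knobbly blue silicone scrub pad, 76 mm in diameter, 27 mm high; leave alone. Origin: centre of the underside.
- shampoo: bystander: green bottle, 60 mm in diameter, 170 mm high; leave alone. Origin: centre of the underside.
- cream_jar: bystander: amber jar, 68 mm in diameter, 55 mm high; leave alone. Origin: centre of the underside.
- nail_brush: bystander: wooden nail brush lying bristles down, 100 x 36 x 28 mm, long side along its x; leave alone. Origin: centre of the underside.

How it is judged:
At the end, for the whole second after the job is handed in: The canister stands upright in the blue pan (within 50 mm of its centre), at least one weight stands in the yellow pan (within 50 mm of its centre), every weight stands upright either in the yellow pan or on the shelf, the beam is within 0.034 rad (about 72 g) of level, and all is at rest (horizontal distance between canister and blue_pan below 0.05 m and z of canister in the frame of blue_pan between -0.005 and 0.006 m and angle between canister's own z axis and vertical below 0.12 rad and ((horizontal distance between weight100 and yellow_pan below 0.05 m and z of weight100 in the frame of yellow_pan between -0.005 and 0.006 m and angle between weight100's own z axis and vertical below 0.12 rad) or (horizontal distance between weight200 and yellow_pan below 0.05 m and z of weight200 in the frame of yellow_pan between -0.005 and 0.006 m and angle between weight200's own z axis and vertical below 0.12 rad) or (horizontal distance between weight300 and yellow_pan below 0.05 m and z of weight300 in the frame of yellow_pan between -0.005 and 0.006 m and angle between weight300's own z axis and vertical below 0.12 rad)) and ((horizontal distance between weight100 and yellow_pan below 0.05 m and z of weight100 in the frame of yellow_pan between -0.005 and 0.006 m and angle between weight100's own z axis and vertical below 0.12 rad) or (height (world z) of weight100 between -0.006 and 0.006 m and angle between weight100's own z axis and vertical below 0.12 rad)) and ((horizontal distance between weight200 and yellow_pan below 0.05 m and z of weight200 in the frame of yellow_pan between -0.005 and 0.006 m and angle between weight200's own z axis and vertical below 0.12 rad) or (height (world z) of weight200 between -0.006 and 0.006 m and angle between weight200's own z axis and vertical below 0.12 rad)) and ((horizontal distance between weight300 and yellow_pan below 0.05 m and z of weight300 in the frame of yellow_pan between -0.005 and 0.006 m and angle between weight300's own z axis and vertical below 0.12 rad) or (height (world z) of weight300 between -0.006 and 0.006 m and angle between weight300's own z axis and vertical below 0.12 rad)) and value of joint beam between -0.034 and 0.034 rad and velocity of joint beam between -0.05 and 0.05 rad/s and linear speed of each of canister, weight100, weight200, weight300 below 0.03 m/s); the robot touches nothing.
It fails at once if the canister is tipped over (more than 0.6 rad) (angle between canister's own z axis and vertical above 0.6 rad).
It fails at once if the canister or a weight is dropped or rammed into the balance (more than 22 N) (contact force between any of canister, weight100, weight200, weight300 and balance above 22 N).
It fails at once if a bystander (cups, soap dish, pad, bottle, jar or brush) is moved more than 30 mm (distance of any of cup_stack, soap_dish, silicone_pad, shampoo, cream_jar, nail_brush from where it was at the start of the episode above 0.03 m).
It also fails if it takes over 72 s, if anything falls off the work surface, if the arm or the gripper's body presses on something with over 40 N, if the wrist force passes 120 N, or if a joint passes its speed limit or range.

ROBOT

A 6-joint arm with a two-finger parallel gripper is mounted at the origin on the work surface. World frame = base frame: x ahead of the robot, y to its left, z up, the work surface at z = 0. Lengths are in m, angles in rad, forces in N, time in s.
With the tool pointing down it reaches from about 0.35 to 0.775 m from the base axis. Payload 7.3 kg.
Tool frame: the origin (TCP) lies at the very end of the fingers, on their centre line; the grasp point (between the pads) lies 19 mm behind it; x points along the fingers, y is the direction in which the jaws open and shut, and the axes are right-handed (so a half turn about x gives the same grasp; the last joint's range is limited). The gripper opens to 92 mm and grips with 3 to 60 N. Pads are 19 mm wide; open, the fingers measure 130 mm over their backs; the gripper's body (75 mm by 190 mm) begins 47 mm behind the grasp point.
Start: joints at [0.982, 0.342, 1.524, -0, 1.275, -0.146], TCP at [0.225, 0.474, 0.193] pointing down, gripper open.
Joint ranges: [-2.53, 2.53], [-0.77, 2.02], [0.04, 2.7], [-1, 4.14], [0.28, 2.66], [-3.11, 3.11]. Speed limits (rad/s): [2.57, 2.57, 3.14, 3.14, 3.14, 3.14].

INTERFACE

Orientations are given as [roll, pitch, yaw] about the fixed x, y, z axes, in that order (R = Rz(yaw) Ry(pitch) Rx(roll)).
In Python, from cell import observe, vision, job gives the robot as it stands.
- The arm moves only by the tool send_rows, never from a script. Its argument "motion" is a list of rows, each an object with "hand": the opening, from -1 (shut) to 1 (fully open), so that 0 is half open; "slide": the shift along the tool's x, y, z in mm, a list of three; "spin": the turn about the tool's x in rad. In form: [{"hand": hand, "slide": [tx, ty, tz], "spin": spin}, ...]. A call has 1 to 8 rows; each row shifts and turns the pose as measured when the row begins, along the tool's axes as they then stand; what a row does not reach is not made up. A row lasts 1/10 s, in which the tool goes at most 50 mm and 8.59 degrees, less where a joint would pass 70% of its speed; a pose out of reach is approached as far as the arm can. A call with a gripper value outside its range is refused whole. The fingers move at their own pace and stop on an object; "grip_force" is the grip in N (left out, the last holds). Time passes only in rows, so rows that do not move let the fingers close. It gives the time, the measured TCP pose, the force and the opening at its end, in the units of the state.
- observe(): the state, without advancing time (a new reading comes with each control period).
- vision.read_camera(name): name is "side" or "top" or "wrist"; returns a dict with "pixels" (384x512x3 uint8, blue, green, red), "range_z" (384x512 float32, m along the optical axis (not along the pixel's ray), 0 where there is no reading), "fx", "fy", "cx", "cy" (pixels), "world_from_camera" (4x4, takes a point from camera to world coordinates); the wrist camera has in their place "T_tool_cam" (4x4, takes a point from camera to tool coordinates, whose origin is the TCP and whose axes are the tool frame's). Camera axes: x right, y down, z forward; pixel columns grow to the right and rows downward; lengths in m; the calibration is good to about 2 mm. A picture is of the moment at which its call begins: read the wrist's pose just before it.
- job.hand_in(): hands the job in, once; it reports no verdict.
Trained networks look in a picture, given as the dict that the camera call returned (one of the last four; its "shot" number tells which), for a name from the list of things; names that differ only in an ending like _2 or _b are one class to them, and where a whole thing is asked for, a point or a joint stands for the part that bears it (a point fixed in the world has none). Each returns a list of dicts, best first, with "conf" (0 to 1); they miss things now and then, are a little off and sometimes report something else, mostly with a low value. They report only what shows in the picture. A call takes as long as a camera call.
- vision.search_frame(picture, thing): "uv" ([column, row] in pixels, amid what is visible of it).
- vision.cut_out(picture, thing): "mask" (384x512 bool, what is visible of it) and "uv" ([column, row] in pixels, amid what is visible of it).
The state is a dict: "time": time; "qpos": joint angles; "qvel": joint speeds; "joint_efforts": joint torques, N m; "tool_pos": TCP position; "tool_rot": TCP orientation; "contact_force": force on the tool from outside, world axes, zero at the start; "torque": the same for the moment, N m; "opening": finger opening in m.
Only numpy, scipy, OpenCV 4.12 (cv2) and the standard library are available. Lean on these libraries where they do the work, as an engineer would, in place of code of your own. Each camera call takes 0.05 s, during which the arm holds its last target.

## Working session

There is one attempt and no reset: what is moved stays moved. The work goes in short steps, Python scripts to look and compute and a tool call to move; the robot and the scene stay as the last step left them, time stands still between calls to the robot, and variables do not carry over. Pictures are saved under pics/ and viewed, and the job is handed in when it is done.

Besides the shell and the picture viewer there is one more tool, called after "Call:" by a JSON object that holds its "name" and its "arguments". send_rows: Moves the arm, as the interface text tells. Its arguments: {"type":"object","properties":{"motion":{"type":"array","items":{"type":"object","properties":{"hand":{"type":"number"},"slide":{"type":"array","items":{"type":"number"}},"spin":{"type":"number"}}}},"grip_force":{"type":"number"}},"required":["motion"]}

```bash
mkdir -p pics; ls; python3 - <<'E'
from cell import observe, vision, job
import cv2,numpy as np
s=observe();print({k:np.round(v,3).tolist() for k,v in s.items()})
for n in ("side","top"):
    p=vision.read_camera(n);cv2.imwrite(f"pics/{n}0.png",p["pixels"])
    print(n,p["fx"],p["cx"],p["cy"],np.round(p["world_from_camera"],3).tolist())
E
```

```text
pics
{'time': 0.0, 'qpos': [0.982, 0.343, 1.525, 0.0, 1.275, -0.146], 'qvel': [-0.001, 0.001, 0.0, 0.0, -0.0, -0.0], 'joint_efforts': [-0.001, -43.124, -24.423, 0.072, 0.056, -0.0], 'tool_pos': [0.225, 0.474, 0.192], 'tool_rot': [-1.726, 1.569, -2.168], 'contact_force': [0.007, 0.01, 0.267], 'torque': [-0.044, 0.059, -0.058], 'opening': 0.092}
side 347.0781482945953 255.66802437115433 193.5503624023622 [[0.791, -0.37, 0.487, 0.033], [-0.611, -0.474, 0.634, -0.616], [-0.003, -0.799, -0.601, 0.755], [0.0, 0.0, 0.0, 1.0]]
top 360.1894789730566 256.28106826626146 200.57749095791135 [[-0.008, -0.995, 0.099, 0.417], [-1.0, 0.007, -0.003, 0.053], [0.002, -0.099, -0.995, 1.267], [0.0, 0.0, 0.0, 1.0]]
```

View pics/top0.png

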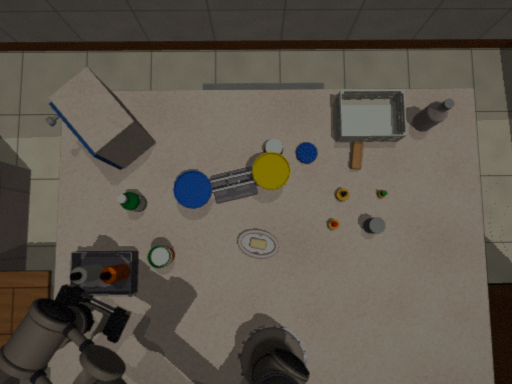

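View pics/side0.png

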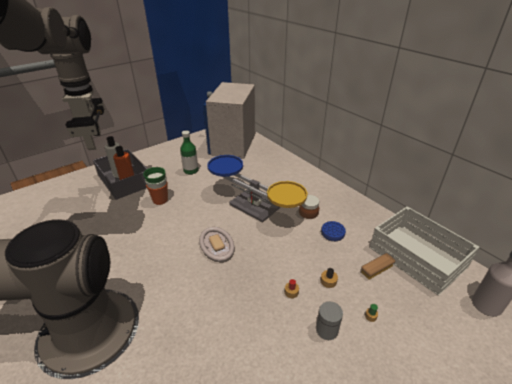

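The top picture shows the blue pan at (192,189), the yellow pan at (270,171) and the canister at (375,226). The weights are at (342,194) with the black knob, (334,224) red and (381,193) green. Next I measure these in world coordinates.

```bash
cat > h.py <<'E'
from cell import observe, vision, job
import cv2,numpy as np
from scipy.spatial.transform import Rotation as R
def cloud(p,T=None):
    z=p["range_z"];v,u=np.mgrid[:z.shape[0],:z.shape[1]]
    P=np.stack([(u-p["cx"])/p["fx"]*z,(v-p["cy"])/p["fy"]*z,z],-1)
    T=p["world_from_camera"] if T is None else T
    return P@np.array(T)[:3,:3].T+np.array(T)[:3,3]
def tool():
    s=observe();T=np.eye(4);T[:3,:3]=R.from_euler("xyz",s["tool_rot"]).as_matrix();T[:3,3]=s["tool_pos"];return T
def circ(P):
    A=np.c_[2*P,np.ones(len(P))];x=np.linalg.lstsq(A,(P**2).sum(1),rcond=None)[0]
    return x[:2],np.sqrt(x[2]+x[:2]@x[:2])
E
python3 - <<'E'
from h import *
for cam in ("top","side"):
    p=vision.read_camera(cam);C=cloud(p)
    for n in ["canister","weight100","weight200","weight300","blue_pan","yellow_pan","balance","cup_stack","soap_dish","silicone_pad","shampoo","cream_jar","nail_brush"]:
        r=vision.cut_out(p,n)
        if not r: print(cam,n,None);continue
        m=r[0]["mask"]&(p["range_z"]>0);Q=C[m]
        zt=np.percentile(Q[:,2],97);t=Q[Q[:,2]>zt-.008]
        b=(cv2.minEnclosingCircle(t[:,:2].astype(np.float32)))
        print(cam,n,round(r[0]["conf"],2),np.round(r[0]["uv"]),m.sum(),"med",np.round(np.median(Q,0),3),"ztop",round(zt,3),"topc",np.round(b[0],3),round(b[1],3),"mean",np.round(t.mean(0),3))
E
```

```text
top canister 0.73 [372. 224.] 281 med [ 0.452 -0.339  0.076] ztop 0.082 topc [ 0.452 -0.348] 0.026 mean [ 0.452 -0.348  0.077]
top weight100 0.65 [345. 194.] 106 med [ 0.559 -0.248  0.025] ztop 0.049 topc [ 0.562 -0.252] 0.009 mean [ 0.562 -0.252  0.046]
top weight200 0.65 [345. 194.] 106 med [ 0.559 -0.248  0.025] ztop 0.049 topc [ 0.562 -0.252] 0.009 mean [ 0.562 -0.252  0.046]
top weight300 0.65 [345. 194.] 106 med [ 0.559 -0.248  0.025] ztop 0.049 topc [ 0.562 -0.252] 0.009 mean [ 0.562 -0.252  0.046]
top blue_pan 0.9 [191. 189.] 1110 med [0.57  0.253 0.117] ztop 0.126 topc [0.569 0.253] 0.061 mean [0.567 0.25  0.121]
top yellow_pan 0.7 [360. 154.] 314 med [ 0.701 -0.305  0.029] ztop 0.034 topc [ 0.701 -0.301] 0.05 mean [ 0.699 -0.305  0.029]
top balance 0.6 [236. 184.] 3614 med [0.597 0.125 0.115] ztop 0.126 topc [0.597 0.126] 0.19 mean [0.6   0.125 0.121]
top cup_stack 0.74 [160. 257.] 507 med [0.357 0.358 0.099] ztop 0.122 topc [0.357 0.358] 0.036 mean [0.356 0.363 0.12 ]
top soap_dish 0.9 [260. 242.] 940 med [0.395 0.044 0.02 ] ztop 0.029 topc [0.395 0.043] 0.07 mean [0.395 0
[... 1439 characters left out ...]
6 0.085] ztop 0.115 topc [0.356 0.359] 0.037 mean [0.352 0.355 0.112]
side soap_dish 0.81 [216. 243.] 861 med [0.387 0.041 0.017] ztop 0.025 topc [0.396 0.042] 0.069 mean [0.386 0.041 0.021]
side silicone_pad 0.95 [334. 231.] 390 med [ 0.699 -0.137  0.02 ] ztop 0.026 topc [ 0.707 -0.132] 0.037 mean [ 0.706 -0.133  0.021]
side shampoo 0.61 [185. 158.] 573 med [0.526 0.444 0.079] ztop 0.167 topc [0.535 0.459] 0.015 mean [0.533 0.458 0.165]
side cream_jar 0.55 [309. 207.] 383 med [ 0.705 -0.027  0.034] ztop 0.056 topc [ 0.687 -0.029] 0.068 mean [ 0.715 -0.02   0.056]
side nail_brush 0.65 [375. 265.] 505 med [ 0.686 -0.31   0.025] ztop 0.028 topc [ 0.697 -0.305] 0.052 mean [ 0.694 -0.307  0.026]
```

```bash
python3 - <<'E'
from h import *
T=tool();print(np.round(T,3))
for cam in ("top","side"):
    p=vision.read_camera(cam);C=cloud(p);bgr=p["pixels"].astype(int)
    print(cam,"shelf z",np.median(C[(abs(C[...,0]-.5)<.02)&(abs(C[...,1]+.15)<.02)][:,2]).round(4))
    X=C;m=((X[...,0]>.38)&(X[...,0]<.66)&(X[...,1]<-.15)&(X[...,1]>-.45)&(X[...,2]>.012)&(p["range_z"]>0)).astype(np.uint8)
    n,L,S,_=cv2.connectedComponentsWithStats(m)
    for i in range(1,n):
        if S[i,4]<25: continue
        k=L==i;Q=C[k];zt=np.percentile(Q[:,2],95);tk=Q[:,2]>zt-.008;t=Q[tk]
        d=Q[(Q[:,2]<zt-.012)]
        c=cv2.minEnclosingCircle(t[:,:2].astype(np.float32));e=cv2.minEnclosingCircle(Q[:,:2].astype(np.float32))
        print(S[i].tolist(),"zt",round(zt,3),"knob",np.round(c[0],4),round(c[1],3),"all",np.round(e[0],4),round(e[1],3),"bgr",bgr[k][tk].mean(0).round())
E
```

```text
[[ 0.     0.428  0.904  0.225]
 [ 0.     0.904 -0.428  0.474]
 [-1.     0.     0.     0.193]
 [ 0.     0.     0.     1.   ]]
top shelf z 0.0013
[351, 166, 11, 4, 31] zt 0.032 knob [ 0.6582 -0.3013] 0.017 all [ 0.6582 -0.3013] 0.017 bgr [ 46.  74. 100.]
[336, 188, 14, 13, 136] zt 0.048 knob [ 0.5617 -0.2528] 0.009 all [ 0.5622 -0.2523] 0.023 bgr [17. 29. 37.]
[377, 190, 11, 8, 64] zt 0.045 knob [ 0.5633 -0.3916] 0.01 all [ 0.5623 -0.3887] 0.014 bgr [37. 75. 37.]
[364, 217, 22, 17, 297] zt 0.08 knob [ 0.4522 -0.3497] 0.027 all [ 0.4524 -0.3497] 0.028 bgr [82. 86. 86.]
[328, 219, 12, 11, 100] zt 0.049 knob [ 0.4585 -0.2172] 0.009 all [ 0.458  -0.2171] 0.019 bgr [  8.  29. 119.]
side shelf z -0.0017
[361, 265, 13, 11, 76] zt 0.028 knob [ 0.6564 -0.3022] 0.017 all [ 0.655  -0.3013] 0.018 bgr [ 67.  98. 131.]
[321, 268, 17, 18, 218] zt 0.045 knob [ 0.557  -0.2518] 0.01 all [ 0.5576 -0.2511] 0.023 bgr [42. 48. 55.]
[285, 279, 14, 16, 172] zt 0.044 knob [ 0.4542 -0.2168] 0.009 all [ 0.4544 -0.2173] 0.02 bgr [ 48.  56. 140.]
[316, 301, 27, 37, 761] zt 0.076 knob [ 0.4482 -0.3478] 0.028 all [ 0.4485 -0.3485] 0.028 bgr [107. 114. 118.]
[366, 304, 12, 15, 137] zt 0.041 knob [ 0.5595 -0.3902] 0.009 all [ 0.5593 -0.3908] 0.015 bgr [58. 96. 62.]
```

Call:
{"name": "send_rows", "arguments": {"motion": [{"hand": 1,"slide": [0,-22,41],"spin": 0},{"hand": 1,"slide": [0,-22,41],"spin": 0},{"hand": 1,"slide": [0,-22,41],"spin": 0},{"hand": 1,"slide": [0,-22,41],"spin": 0},{"hand": 1,"slide": [0,-22,41],"spin": 0},{"hand": 1,"slide": [0,-22,41],"spin": 0},{"hand": 1,"slide": [0,-22,41],"spin": 0},{"hand": 1,"slide": [0,-22,41],"spin": 0}], "grip_force": 25}}

```text
time: 2.4
tool_pos: [0.4516, 0.17, 0.1931]
tool_rot: [1.335, 1.566, 0.904]
contact_force: [0.9, -0.1, 0.1]
opening: 0.0916
```

Call:
{"name": "send_rows", "arguments": {"motion": [{"hand": 1,"slide": [0,-43,20],"spin": 0},{"hand": 1,"slide": [0,-43,20],"spin": 0},{"hand": 1,"slide": [0,-43,20],"spin": 0},{"hand": 1,"slide": [0,-43,20],"spin": 0},{"hand": 1,"slide": [0,-43,20],"spin": 0},{"hand": 1,"slide": [0,-43,20],"spin": 0},{"hand": 1,"slide": [0,-43,20],"spin": 0},{"hand": 1,"slide": [0,-43,20],"spin": 0}]}}

```text
time: 3.2
tool_pos: [0.4552, -0.2251, 0.1926]
tool_rot: [0.768, 1.561, 0.337]
contact_force: [1.5, 0.6, 0.6]
opening: 0.0919
```

```bash
cat > go.py <<'E'
import sys
from h import *
T=tool();t=np.array([float(a) for a in sys.argv[1:4]]);d=t-T[:3,3]
print("pos",T[:3,3].round(4),"slide mm",(1000*T[:3,:3].T@d).round(1),"y axis",T[:3,1].round(3),"x axis",T[:3,0].round(4),"q6",round(observe()["qpos"][5],2),"t",round(float(observe()["time"]),2),"F",np.round(observe()["contact_force"],1),"open",observe()["opening"])
E
python3 go.py .450 -.349 .19
```

```text
pos [ 0.4552 -0.2251  0.1926] slide mm [   2.2 -114.7   47. ] y axis [0.418 0.908 0.007] x axis [ 0.0088  0.0031 -1.    ] q6 -1.76 t 3.2 F [1.5 0.6 0.6] open 0.09191455166860636
```

Call:
{"name": "send_rows", "arguments": {"motion": [{"hand": 1,"slide": [0,-38,16],"spin": 0},{"hand": 1,"slide": [0,-38,16],"spin": 0},{"hand": 1,"slide": [0,-34,14],"spin": 0},{"hand": 1,"slide": [0,0,0],"spin": 0},{"hand": 1,"slide": [0,0,0],"spin": 0}]}}

```text
time: 3.7
tool_pos: [0.4485, -0.3559, 0.1912]
tool_rot: [0.644, 1.561, 0.205]
contact_force: [0.3, -0.2, 0.1]
opening: 0.0917
```

```bash
cat > look.py <<'E'
import sys
from h import *
T=tool();p=vision.read_camera("wrist");cv2.imwrite(f"pics/{sys.argv[1]}.png",p["pixels"])
C=cloud(p,T@np.array(p["T_tool_cam"]));zr=float(sys.argv[2])
m=(p["range_z"]>0)&(abs(C[...,2]-zr)<float(sys.argv[3])) 
n,L,S,_=cv2.connectedComponentsWithStats(m.astype(np.uint8))
for i in range(1,n):
    if S[i,4]>150:
        Q=C[L==i];c=cv2.minEnclosingCircle(Q[:,:2].astype(np.float32));print(S[i].tolist(),np.round(c[0],4),round(c[1],4),"z",np.median(Q[:,2]).round(4))
E
python3 go.py .450 -.349 .032; python3 look.py w1 .075 .008
```

```text
pos [ 0.4485 -0.3559  0.1912] slide mm [159.3   5.9  -2.8] y axis [0.425 0.905 0.006] x axis [ 0.0091  0.0019 -1.    ] q6 -1.94 t 3.7 F [ 0.3 -0.2  0.1] open 0.09172729093270345
[238, 153, 48, 47, 1767] [ 0.4484 -0.3488] 0.027 z 0.0749
[363, 356, 20, 18, 207] [ 0.7506 -0.3225] 0.0167 z 0.0751
```

View pics/w1.png

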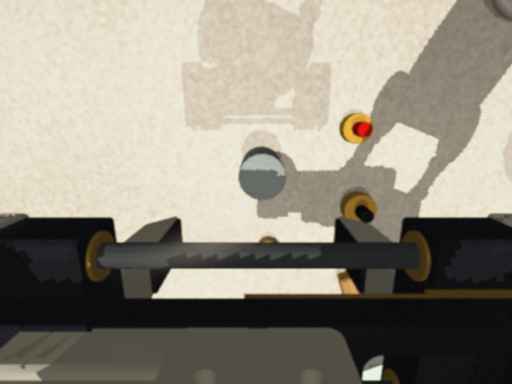

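The wrist picture shows the canister top at (262,173), which works out to (0.448, -0.349). That agrees with the other cameras, so I'm going down.

Call:
{"name": "send_rows", "arguments": {"motion": [{"hand": 1,"slide": [30,6,-2],"spin": 0},{"hand": 1,"slide": [35,0,0],"spin": 0},{"hand": 1,"slide": [35,0,0],"spin": 0},{"hand": 1,"slide": [25,0,0],"spin": 0},{"hand": 1,"slide": [0,0,0],"spin": 0}]}}

```text
time: 4.25
tool_pos: [0.4534, -0.343, 0.0657]
tool_rot: [0.342, 1.558, -0.09]
contact_force: [0.2, 0.5, -0.6]
opening: 0.0915
```

```bash
python3 go.py .449 -.349 .032
```

```text
pos [ 0.4534 -0.343   0.0657] slide mm [33.6 -7.4 -1.9] y axis [0.418 0.908 0.004] x axis [ 0.0131 -0.0012 -0.9999] q6 -1.93 t 4.25 F [ 0.2  0.5 -0.6] open 0.09153801698162428
```

Call:
{"name": "send_rows", "arguments": {"motion": [{"hand": 1,"slide": [17,-7,-2],"spin": 0},{"hand": 1,"slide": [17,0,0],"spin": 0},{"hand": 1,"slide": [0,0,0],"spin": 0}]}}

```text
time: 4.55
tool_pos: [0.4515, -0.3467, 0.0349]
tool_rot: [0.205, 1.554, -0.222]
contact_force: [-0.4, -0.4, 0.1]
opening: 0.0919
```

```bash
python3 go.py .449 -.349 .032
```

```text
pos [ 0.4515 -0.3467  0.0349] slide mm [ 2.9 -3.2 -1.4] y axis [0.414 0.91  0.003] x axis [ 0.0161 -0.0036 -0.9999] q6 -1.95 t 4.55 F [-0.4 -0.4  0.1] open 0.09193296455065132
```

Call:
{"name": "send_rows", "arguments": {"motion": [{"hand": 1,"slide": [0,-2,-1],"spin": 0},{"hand": -1,"slide": [0,0,0],"spin": 0},{"hand": -1,"slide": [0,0,0],"spin": 0},{"hand": -1,"slide": [0,0,0],"spin": 0},{"hand": -1,"slide": [0,0,0],"spin": 0},{"hand": -1,"slide": [0,0,0],"spin": 0}], "grip_force": 30}}

```text
time: 5.15
tool_pos: [0.4527, -0.3493, 0.0415]
tool_rot: [0.003, 1.546, -0.422]
contact_force: [-0.7, -1.5, 0.5]
opening: 0.0563
```

Call:
{"name": "send_rows", "arguments": {"motion": [{"hand": -1,"slide": [-20,0,0],"spin": 0},{"hand": -1,"slide": [-40,0,0],"spin": 0},{"hand": -1,"slide": [-40,0,0],"spin": 0},{"hand": -1,"slide": [-40,0,0],"spin": 0},{"hand": -1,"slide": [-40,0,0],"spin": 0},{"hand": -1,"slide": [0,0,0],"spin": 0},{"hand": -1,"slide": [0,0,0],"spin": 0}]}}

```text
time: 5.85
tool_pos: [0.4475, -0.3469, 0.2272]
tool_rot: [0.068, 1.55, -0.358]
contact_force: [0.1, 0.8, 0.2]
opening: 0.002
```

```bash
python3 go.py .500 0 .22
```

```text
pos [ 0.4475 -0.3469  0.2272] slide mm [  5.7 337.7 -95.6] y axis [0.413 0.911 0.001] x axis [ 0.0198 -0.0074 -0.9998] q6 -1.95 t 5.85 F [0.1 0.8 0.2] open 0.0019913541150525416
```

The grip hadn't closed before I lifted: the opening was 56 mm, and then it shut empty. I'll check the canister.

```bash
python3 look.py w2 .075 .008;
```

```text
[234, 151, 44, 43, 1431] [ 0.4485 -0.3491] 0.0271 z 0.0749
```

View pics/w2.png

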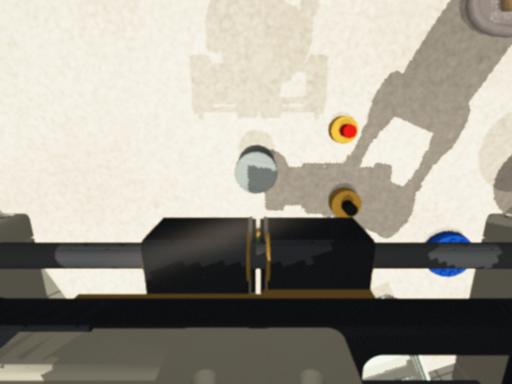

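The canister still stands at (256,170), unmoved. I'll go down again and check the grip before lifting this time.

Call:
{"name": "send_rows", "arguments": {"motion": [{"hand": 1,"slide": [0,0,0],"spin": 0},{"hand": 1,"slide": [15,0,0],"spin": 0},{"hand": 1,"slide": [25,0,0],"spin": 0},{"hand": 1,"slide": [25,0,0],"spin": 0},{"hand": 1,"slide": [25,0,0],"spin": 0},{"hand": 1,"slide": [0,0,0],"spin": 0}], "grip_force": 30}}

```text
time: 6.5
tool_pos: [0.4468, -0.3452, 0.1277]
tool_rot: [0.444, 1.558, 0.018]
contact_force: [-0.5, 0.3, -0.8]
opening: 0.0443
```

```bash
python3 go.py .449 -.349 .028
```

```text
pos [ 0.4468 -0.3452  0.1277] slide mm [99.7 -3.1  2.4] y axis [0.413 0.911 0.005] x axis [ 1.240e-02  2.000e-04 -9.999e-01] q6 -1.95 t 6.5 F [-0.5  0.3 -0.8] open 0.04431438039561309
```

Call:
{"name": "send_rows", "arguments": {"motion": [{"hand": 1,"slide": [0,-3,2],"spin": 0},{"hand": 1,"slide": [0,0,0],"spin": 0},{"hand": 1,"slide": [0,0,0],"spin": 0},{"hand": 1,"slide": [0,0,0],"spin": 0},{"hand": 1,"slide": [10,0,0],"spin": 0},{"hand": 1,"slide": [20,0,0],"spin": 0}]}}

```text
time: 7.1
tool_pos: [0.4505, -0.3519, 0.1022]
tool_rot: [0.078, 1.55, -0.348]
contact_force: [0.2, -0.4, 0.6]
opening: 0.0904
```

```bash
python3 go.py .449 -.349 .028
```

```text
pos [ 0.4505 -0.3519  0.1022] slide mm [74.2  1.9 -4.1] y axis [0.413 0.911 0.002] x axis [ 0.0193 -0.007  -0.9998] q6 -1.95 t 7.1 F [ 0.2 -0.4  0.6] open 0.09042468270842957
```

Call:
{"name": "send_rows", "arguments": {"motion": [{"hand": 1,"slide": [20,2,-3],"spin": 0},{"hand": 1,"slide": [25,0,0],"spin": 0},{"hand": 1,"slide": [25,0,0],"spin": 0},{"hand": 1,"slide": [0,0,0],"spin": 0}]}}

```text
time: 7.5
tool_pos: [0.4492, -0.3483, 0.0277]
tool_rot: [0.098, 1.551, -0.328]
contact_force: [-0.8, 1.1, 0.1]
opening: 0.0917
```

```bash
python3 go.py .449 -.349 .028
```

```text
pos [ 0.4492 -0.3483  0.0277] slide mm [-0.3 -0.7  0.1] y axis [0.413 0.911 0.002] x axis [ 0.0187 -0.0064 -0.9998] q6 -1.95 t 7.5 F [-0.8  1.1  0.1] open 0.09169025309648798
```

Call:
{"name": "send_rows", "arguments": {"motion": [{"hand": -1,"slide": [0,0,0],"spin": 0},{"hand": -1,"slide": [0,0,0],"spin": 0},{"hand": -1,"slide": [0,0,0],"spin": 0},{"hand": -1,"slide": [0,0,0],"spin": 0},{"hand": -1,"slide": [0,0,0],"spin": 0},{"hand": -1,"slide": [0,0,0],"spin": 0},{"hand": -1,"slide": [0,0,0],"spin": 0}], "grip_force": 30}}

```text
time: 8.2
tool_pos: [0.451, -0.3502, 0.0322]
tool_rot: [-0.025, 1.545, -0.451]
contact_force: [-0.3, 0.6, -2.5]
opening: 0.0528
```

```bash
python3 go.py .449 -.349 .028
```

```text
pos [ 0.451  -0.3502  0.0322] slide mm [ 4.1  0.3 -2.4] y axis [ 0.413  0.911 -0.001] x axis [ 0.0234 -0.0113 -0.9997] q6 -1.95 t 8.2 F [-0.3  0.6 -2.5] open 0.05276520406403575
```

Call:
{"name": "send_rows", "arguments": {"motion": [{"hand": -1,"slide": [-20,0,0],"spin": 0},{"hand": -1,"slide": [-35,0,0],"spin": 0},{"hand": -1,"slide": [-35,0,0],"spin": 0},{"hand": -1,"slide": [-35,0,0],"spin": 0},{"hand": -1,"slide": [-35,0,0],"spin": 0},{"hand": -1,"slide": [-30,0,0],"spin": 0},{"hand": -1,"slide": [0,0,0],"spin": 0}]}}

```text
time: 8.9
tool_pos: [0.4439, -0.3452, 0.2238]
tool_rot: [0.363, 1.557, -0.062]
contact_force: [0.2, 0.4, -4.1]
opening: 0.0525
```

```bash
python3 go.py .510 0 .22
```

```text
pos [ 0.4439 -0.3452  0.2238] slide mm [  4.5 341.6 -82.5] y axis [0.413 0.911 0.005] x axis [ 1.380e-02 -9.000e-04 -9.999e-01] q6 -1.95 t 8.9 F [ 0.2  0.4 -4.1] open 0.052527867740786355
```

It's held, at about 4.1 N (roughly 420 g). Now I carry it to the blue pan.

Call:
{"name": "send_rows", "arguments": {"motion": [{"hand": -1,"slide": [0,25,-6],"spin": 0},{"hand": -1,"slide": [0,43,-10],"spin": 0},{"hand": -1,"slide": [0,43,-10],"spin": 0},{"hand": -1,"slide": [0,43,-10],"spin": 0},{"hand": -1,"slide": [0,43,-10],"spin": 0},{"hand": -1,"slide": [0,43,-10],"spin": 0},{"hand": -1,"slide": [0,43,-10],"spin": 0},{"hand": -1,"slide": [0,43,-10],"spin": 0}]}}

```text
time: 9.7
tool_pos: [0.505, -0.0085, 0.2097]
tool_rot: [2.701, 1.562, 2.264]
contact_force: [0.7, -0.2, -4.7]
opening: 0.0527
```

```bash
python3 go.py .568 .253 .22
```

```text
pos [ 0.505  -0.0085  0.2097] slide mm [ -8.9 263.7 -53.7] y axis [0.423 0.906 0.004] x axis [-0.0055  0.0066 -1.    ] q6 -1.31 t 9.7 F [ 0.7 -0.2 -4.7] open 0.05269168324747812
```

Call:
{"name": "send_rows", "arguments": {"motion": [{"hand": -1,"slide": [-3,42,-9],"spin": 0},{"hand": -1,"slide": [-3,42,-9],"spin": 0},{"hand": -1,"slide": [-3,42,-9],"spin": 0},{"hand": -1,"slide": [0,42,-9],"spin": 0},{"hand": -1,"slide": [0,42,-9],"spin": 0},{"hand": -1,"slide": [0,30,-6],"spin": 0},{"hand": -1,"slide": [0,15,-2],"spin": 0},{"hand": -1,"slide": [0,0,0],"spin": 0}]}}

```text
time: 10.5
tool_pos: [0.5573, 0.2619, 0.2005]
tool_rot: [-2.836, 1.538, 3.018]
contact_force: [0.4, 0.1, -3.1]
opening: 0.0525
```

```bash
python3 go.py .568 .253 .152
```

```text
pos [0.5573 0.2619 0.2005] slide mm [48.1 -3.2 14.9] y axis [ 0.416  0.909 -0.01 ] x axis [-0.0329  0.0041 -0.9995] q6 -0.84 t 10.5 F [ 0.4  0.1 -3.1] open 0.052497444694761905
```

Call:
{"name": "send_rows", "arguments": {"motion": [{"hand": -1,"slide": [12,-3,8],"spin": 0},{"hand": -1,"slide": [15,0,6],"spin": 0},{"hand": -1,"slide": [12,0,0],"spin": 0},{"hand": -1,"slide": [4,0,0],"spin": 0},{"hand": -1,"slide": [0,0,0],"spin": 0}]}}

```text
time: 11.0
tool_pos: [0.5654, 0.2464, 0.147]
tool_rot: [-2.68, 1.527, -3.113]
contact_force: [0.7, -0.3, -3.3]
opening: 0.0527
```

```bash
cat > side.py <<'E'
import sys
from h import *
p=vision.read_camera("side");im=p["pixels"];cv2.imwrite(f"pics/{sys.argv[1]}.png",cv2.resize(im[100:260,140:360],None,fx=3.5,fy=3.5,interpolation=cv2.INTER_CUBIC))
C=cloud(p);ok=p["range_z"]>0
d=np.hypot(C[...,0]-.627,C[...,1]-.001);Q=C[ok&(d<.066)&(C[...,2]>.075)&(C[...,2]<.17)]
hsv=cv2.cvtColor(im,cv2.COLOR_BGR2HSV)
y=(hsv[...,0]>18)&(hsv[...,0]<34)&(hsv[...,1]>150)
for n,k,c in (("yellow",y,(.627,.001)),("blue",(hsv[...,0]>100)&(hsv[...,0]<128)&(hsv[...,1]>120),(.568,.253))):
    d=np.hypot(C[...,0]-c[0],C[...,1]-c[1]);z=C[...,2]
    Q=z[ok&k&(d<.05)&(z>.07)&(z<.17)]
    if len(Q)>20:print(n,"floor z median",np.median(Q).round(4),len(Q))
E
python3 side.py s1; python3 go.py .568 .253 .145
```

```text
yellow floor z median 0.1146 484
blue floor z median 0.1118 123
pos [0.5655 0.2464 0.1473] slide mm [ 2.2  7.1 -0.4] y axis [ 0.419  0.908 -0.019] x axis [-0.0432 -0.0014 -0.9991] q6 -0.86 t 11.05 F [ 0.4 -0.2 -3.2] open 0.052757508413060795
```

View pics/s1.png

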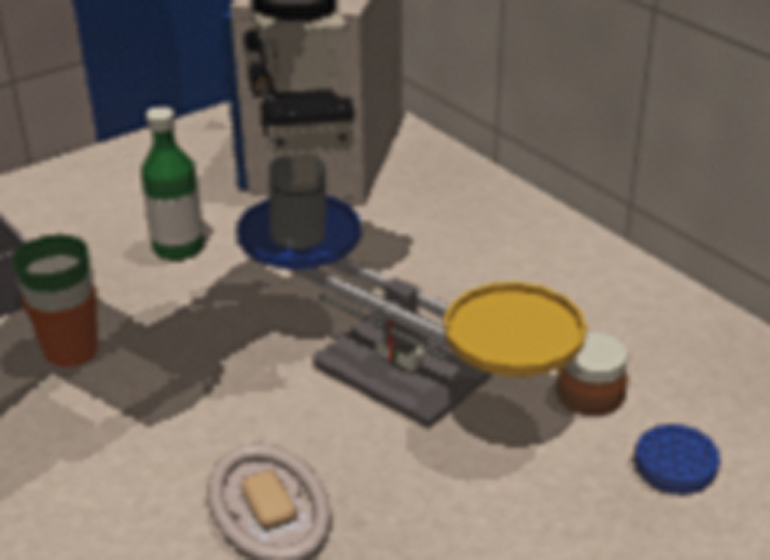

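The canister is inside the rim of the blue pan at (297,215), just above or touching the floor, and the beam is still level. I'll lower it slowly.

Call:
{"name": "send_rows", "arguments": {"motion": [{"hand": -1,"slide": [4,2,0],"spin": 0},{"hand": -1,"slide": [4,1,0],"spin": 0},{"hand": -1,"slide": [4,0,0],"spin": 0},{"hand": -1,"slide": [4,0,0],"spin": 0},{"hand": -1,"slide": [4,0,0],"spin": 0}]}}

```text
time: 11.55
tool_pos: [0.5671, 0.2481, 0.1291]
tool_rot: [-2.666, 1.532, -3.1]
contact_force: [-1.3, -1.6, 0.9]
opening: 0.0528
```

```bash
python3 go.py .568 .253 .115
```

```text
pos [0.5671 0.2481 0.1291] slide mm [14.   5.1 -0.7] y axis [ 0.42   0.907 -0.018] x axis [-0.0387 -0.0016 -0.9992] q6 -0.86 t 11.55 F [-1.3 -1.6  0.9] open 0.05277267515641025
```

Call:
{"name": "send_rows", "arguments": {"motion": [{"hand": -1,"slide": [1,0,0],"spin": 0},{"hand": -1,"slide": [1,0,0],"spin": 0},{"hand": -1,"slide": [1,0,0],"spin": 0},{"hand": -1,"slide": [0,0,0],"spin": 0},{"hand": -1,"slide": [0,0,0],"spin": 0},{"hand": -1,"slide": [0,0,0],"spin": 0}]}}

```text
time: 12.15
tool_pos: [0.567, 0.2478, 0.1262]
tool_rot: [-2.648, 1.533, -3.081]
contact_force: [-0.7, -2.2, 0.0]
opening: 0.0528
```

```bash
python3 side.py s2; python3 go.py .568 .253 .115
```

```text
yellow floor z median 0.1349 484
blue floor z median 0.0917 115
pos [0.567  0.2478 0.1262] slide mm [11.2  5.4 -0.9] y axis [ 0.419  0.908 -0.018] x axis [-0.0381 -0.0023 -0.9993] q6 -0.86 t 12.2 F [-2.1 -1.5  0.7] open 0.052463183140334976
```

View pics/s2.png

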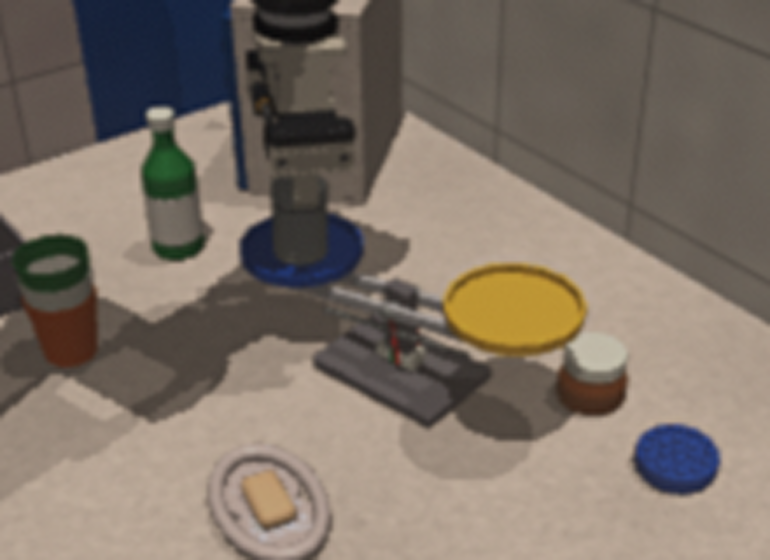

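The pan carries the load: the canister is upright at (300,225), the yellow pan has risen 20 mm and the vertical force is near 0. I'll let go.

Call:
{"name": "send_rows", "arguments": {"motion": [{"hand": -0.4,"slide": [0,0,0],"spin": 0},{"hand": 0.4,"slide": [0,0,0],"spin": 0},{"hand": 1,"slide": [0,0,0],"spin": 0},{"hand": 1,"slide": [0,0,0],"spin": 0},{"hand": 1,"slide": [0,0,0],"spin": 0},{"hand": 1,"slide": [0,0,0],"spin": 0}]}}

```text
time: 12.8
tool_pos: [0.5684, 0.2494, 0.127]
tool_rot: [-2.734, 1.536, 3.116]
contact_force: [-0.0, -0.3, 0.2]
opening: 0.0882
```

```bash
python3 side.py s3; python3 go.py .568 .253 .23
```

```text
yellow floor z median 0.1358 478
blue floor z median 0.0904 111
pos [0.5684 0.2494 0.127 ] slide mm [-103.     1.7   -5.1] y axis [ 0.419  0.908 -0.014] x axis [-3.440e-02  9.000e-04 -9.994e-01] q6 -0.86 t 12.85 F [-0.5 -0.5  0.2] open 0.09042188347953106
```

View pics/s3.png

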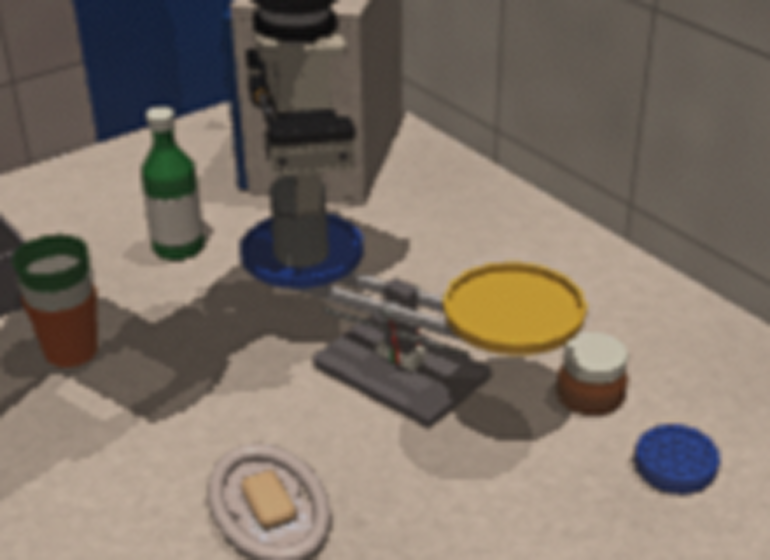

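Call:
{"name": "send_rows", "arguments": {"motion": [{"hand": 1,"slide": [-10,0,0],"spin": 0},{"hand": 1,"slide": [-25,0,0],"spin": 0},{"hand": 1,"slide": [-30,0,0],"spin": 0},{"hand": 1,"slide": [-30,0,0],"spin": 0},{"hand": 1,"slide": [0,-20,0],"spin": 0},{"hand": 1,"slide": [0,-40,0],"spin": 0},{"hand": 1,"slide": [0,-45,0],"spin": 0},{"hand": 1,"slide": [0,-45,0],"spin": 0}]}}

```text
time: 13.65
tool_pos: [0.5095, 0.114, 0.232]
tool_rot: [-2.812, 1.542, 3.045]
contact_force: [0.5, -0.6, 0.8]
opening: 0.0917
```

```bash
python3 side.py s4; python3 go.py .560 -.252 .18
```

```text
yellow floor z median 0.1357 479
blue floor z median 0.0905 143
pos [0.5069 0.1086 0.2324] slide mm [  51.1 -305.3  199.5] y axis [ 0.415  0.91  -0.014] x axis [-0.0305 -0.001  -0.9995] q6 -1.08 t 13.7 F [ 0.8 -2.9  0.6] open 0.09184954043049706
```

View pics/s4.png

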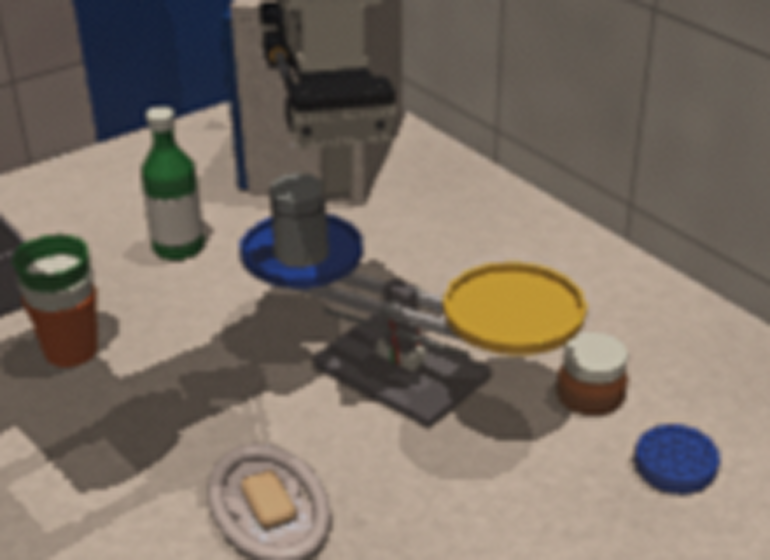

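The canister stands upright in the pan. The tilt is about 0.162 rad, so roughly 345 g. I'll fetch the 300 g weight first.

Call:
{"name": "send_rows", "arguments": {"motion": [{"hand": 0.2,"slide": [0,-38,25],"spin": 0},{"hand": 0.2,"slide": [0,-38,25],"spin": 0},{"hand": 0.2,"slide": [0,-38,25],"spin": 0},{"hand": 0.2,"slide": [0,-38,25],"spin": 0},{"hand": 0.2,"slide": [5,-38,25],"spin": 0},{"hand": 0.2,"slide": [5,-38,25],"spin": 0},{"hand": 0.2,"slide": [5,-38,25],"spin": 0},{"hand": 0.2,"slide": [10,-20,10],"spin": 0}]}}

```text
time: 14.5
tool_pos: [0.558, -0.2396, 0.2163]
tool_rot: [-2.441, 1.555, -2.866]
contact_force: [-0.0, -0.3, 0.5]
opening: 0.0551
```

```bash
python3 go.py .560 -.252 .15
```

```text
pos [ 0.558  -0.2396  0.2163] slide mm [66.4 -9.8  7.8] y axis [ 0.413  0.911 -0.01 ] x axis [-0.0151 -0.0043 -0.9999] q6 -1.67 t 14.5 F [-0.  -0.3  0.5] open 0.055130433154696984
```

Call:
{"name": "send_rows", "arguments": {"motion": [{"hand": 0.2,"slide": [20,-9,7],"spin": 0},{"hand": 0.2,"slide": [25,0,0],"spin": 0},{"hand": 0.2,"slide": [20,0,0],"spin": 0},{"hand": 0.2,"slide": [0,0,0],"spin": 0}]}}

```text
time: 14.9
tool_pos: [0.5596, -0.2576, 0.1509]
tool_rot: [-2.265, 1.557, -2.698]
contact_force: [0.4, -0.7, 0.5]
opening: 0.0551
```

```bash
python3 look.py w3 .044 .006;python3 go.py .560 -.252 .07
```

```text
[242, 63, 18, 20, 274] [ 0.4546 -0.2169] 0.009 z 0.0439
[254, 171, 17, 18, 217] [ 0.5583 -0.2517] 0.009 z 0.0449
[491, 196, 21, 18, 167] [ 0.6961 -0.0218] 0.0134 z 0.0441
pos [ 0.5605 -0.2579  0.1526] slide mm [82.6  6.1 -2.4] y axis [ 0.419  0.908 -0.011] x axis [-0.0106 -0.0076 -0.9999] q6 -1.68 t 14.95 F [-0.7 -0.6  0.3] open 0.055186434874769326
```

View pics/w3.png

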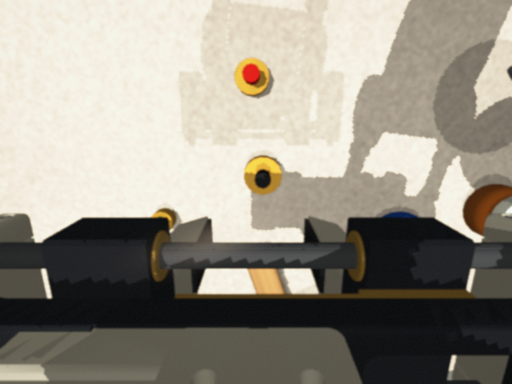

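The wrist camera puts the black knob at (262,180), which is (0.558, -0.252), so I'm going down.

Call:
{"name": "send_rows", "arguments": {"motion": [{"hand": 0.2,"slide": [25,6,-3],"spin": 0},{"hand": 0.2,"slide": [30,0,0],"spin": 0},{"hand": 0.2,"slide": [25,0,0],"spin": 0},{"hand": 0.2,"slide": [0,0,0],"spin": 0}]}}

```text
time: 15.35
tool_pos: [0.5646, -0.2534, 0.0795]
tool_rot: [-1.031, 1.556, -1.463]
contact_force: [-0.1, -0.5, -0.8]
opening: 0.0548
```

```bash
python3 go.py .559 -.252 .025
```

```text
pos [ 0.5646 -0.2534  0.0795] slide mm [54.4 -0.4 -6.1] y axis [ 0.419  0.908 -0.013] x axis [ 0.0016 -0.0146 -0.9999] q6 -1.67 t 15.35 F [-0.1 -0.5 -0.8] open 0.054829841585036315
```

Call:
{"name": "send_rows", "arguments": {"motion": [{"hand": 0.2,"slide": [20,0,-5],"spin": 0},{"hand": 0.2,"slide": [20,0,0],"spin": 0},{"hand": 0.2,"slide": [10,0,0],"spin": 0},{"hand": 0.2,"slide": [0,0,0],"spin": 0}]}}

```text
time: 15.75
tool_pos: [0.5661, -0.2545, 0.0382]
tool_rot: [-0.575, 1.545, -1.006]
contact_force: [-0.2, 0.6, -0.0]
opening: 0.055
```

```bash
python3 go.py .559 -.252 .025
```

```text
pos [ 0.5661 -0.2545  0.0382] slide mm [13.  -0.5 -7.8] y axis [ 0.417  0.909 -0.014] x axis [ 0.0139 -0.0219 -0.9997] q6 -1.67 t 15.75 F [-0.2  0.6 -0. ] open 0.055034144080092245
```

Call:
{"name": "send_rows", "arguments": {"motion": [{"hand": 0.2,"slide": [7,0,-6],"spin": 0},{"hand": 0.2,"slide": [5,0,-3],"spin": 0},{"hand": 0.2,"slide": [0,0,0],"spin": 0}]}}

```text
time: 16.05
tool_pos: [0.5596, -0.2518, 0.0291]
tool_rot: [-0.492, 1.54, -0.923]
contact_force: [0.1, 0.3, 1.2]
opening: 0.0548
```

```bash
python3 go.py .559 -.252 .025
```

```text
pos [ 0.5596 -0.2518  0.0291] slide mm [ 4.1 -0.3 -0.6] y axis [ 0.417  0.909 -0.015] x axis [ 0.0188 -0.0249 -0.9995] q6 -1.67 t 16.05 F [0.1 0.3 1.2] open 0.05484599174501476
```

Now I close on the knob, pressing slightly down to cancel the upward creep.

Call:
{"name": "send_rows", "arguments": {"motion": [{"hand": -1,"slide": [2,0,0],"spin": 0},{"hand": -1,"slide": [1,0,0],"spin": 0},{"hand": -1,"slide": [1,0,0],"spin": 0},{"hand": -1,"slide": [1,0,0],"spin": 0},{"hand": -1,"slide": [1,0,0],"spin": 0},{"hand": -1,"slide": [0,0,0],"spin": 0},{"hand": -1,"slide": [0,0,0],"spin": 0}], "grip_force": 25}}

```text
time: 16.75
tool_pos: [0.5604, -0.2525, 0.0238]
tool_rot: [-0.47, 1.538, -0.901]
contact_force: [0.4, -0.1, -0.7]
opening: 0.0037
```

```bash
python3 go.py .559 -.252 .18
```

```text
pos [ 0.5604 -0.2525  0.0238] slide mm [-156.2   -2.5    3.1] y axis [ 0.417  0.909 -0.015] x axis [ 0.0205 -0.0258 -0.9995] q6 -1.67 t 16.75 F [ 0.4 -0.1 -0.7] open 0.00368720349773821
```

Opening is 4 mm, so the knob isn't between the pads. I need to look.

```bash
python3 - <<'E'
from h import *
T=tool()
p=vision.read_camera("wrist");cv2.imwrite("pics/w4.png",p["pixels"])
p=vision.read_camera("side");cv2.imwrite("pics/s5.png",cv2.resize(p["pixels"][200:360,230:430],None,fx=3.5,fy=3.5,interpolation=cv2.INTER_CUBIC))
E
```

```text
(no output)
```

View pics/w4.png

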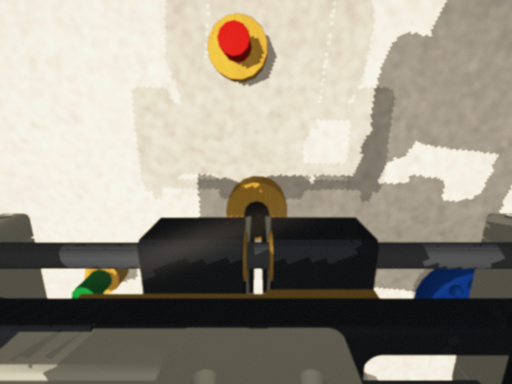

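View pics/s5.png

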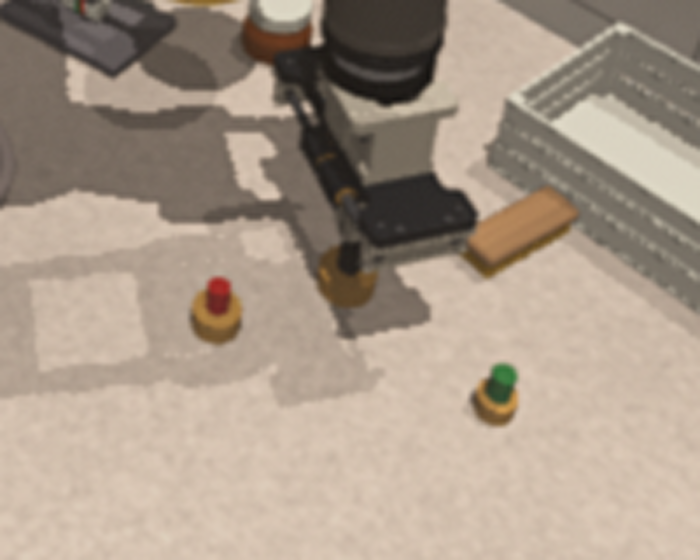

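```bash
python3 - <<'E'
from h import *
T=tool()
p=vision.read_camera("wrist");Tc=np.array(p["T_tool_cam"]);print(Tc.round(3))
C=cloud(p,Tc);z=p["range_z"]
for (u,v) in [(258,210),(258,203),(240,200),(257,185),(275,205),(250,240),(258,260),(266,260),(200,240),(257,280),(235,40)]:
    print((u,v),"tool mm",(C[v,u]*1000).round(1),"world",(T[:3,:3]@C[v,u]+T[:3,3]).round(4),z[v,u].round(3))
p=vision.read_camera("side");C=cloud(p)
m=(abs(C[...,0]-.56)<.06)&(abs(C[...,1]+.252)<.06)&(C[...,2]>.01)&(C[...,2]<.019)
hsv=cv2.cvtColor(p["pixels"],cv2.COLOR_BGR2HSV);m&=hsv[...,1]>120
print(m.sum(),circ(C[m][:,:2]))
m=(abs(C[...,0]-.56)<.06)&(abs(C[...,1]+.252)<.06)&(C[...,2]>.01)
v,u=np.nonzero(m)
# column profile at image
for vv in range(240,290,3): print(vv,[tuple(C[vv,uu].round(3)) for uu in (326,329,332)])
E
```

```text
[[ 0.    -0.254  0.967 -0.191]
 [ 1.    -0.    -0.     0.001]
 [ 0.     0.967  0.254 -0.069]
 [ 0.     0.     0.     1.   ]]
(258, 210) tool mm [-16.2   1.5 -10. ] world [ 0.5516 -0.2465  0.0397] 0.184
(258, 203) tool mm [ -3.4   1.5 -10.8] world [ 0.5511 -0.2465  0.0268] 0.196
(240, 200) tool mm [  2.2 -11.4 -11.3] world [ 0.5454 -0.2581  0.0214] 0.201
(257, 185) tool mm [  1.4   0.8 -22.6] world [ 0.5403 -0.2423  0.0217] 0.198
(275, 205) tool mm [ 2.1 13.7 -7.6] world [ 0.5593 -0.2369  0.0212] 0.202
(250, 240) tool mm [-115.4   -0.9  -34.3] world [ 0.5265 -0.236   0.1381] 0.082
(258, 260) tool mm [-116.2    1.4  -28.3] world [ 0.5329 -0.2363  0.139 ] 0.083
(266, 260) tool mm [-119.6    3.7  -30.2] world [ 0.5321 -0.2334  0.1424] 0.079
(200, 240) tool mm [-121.4  -14.1  -37.1] world [ 0.5184 -0.2466  0.1443] 0.075
(257, 280) tool mm [27.9  0.6 69.5] world [ 0.6244 -0.2815 -0.0021] 0.247
(235, 40) tool mm [ -22.2  -11.  -109.3] world [ 0.4561 -0.2163  0.0429] 0.153
49 (array([ 0.55369704, -0.25426651]), np.float64(0.016532599463273227))
240 [(np.float64(0.532), np.float64(-0.243), np
[... 2380 characters left out ...]
4(-0.255), np.float64(0.023)), (np.float64(0.55), np.float64(-0.259), np.float64(0.022)), (np.float64(0.557), np.float64(-0.264), np.float64(0.021))]
282 [(np.float64(0.538), np.float64(-0.26), np.float64(0.02)), (np.float64(0.544), np.float64(-0.265), np.float64(0.021)), (np.float64(0.55), np.float64(-0.27), np.float64(0.02))]
285 [(np.float64(0.539), np.float64(-0.261), np.float64(0.008)), (np.float64(0.544), np.float64(-0.267), np.float64(0.009)), (np.float64(0.55), np.float64(-0.272), np.float64(0.01))]
288 [(np.float64(0.538), np.float64(-0.264), np.float64(-0.002)), (np.float64(0.544), np.float64(-0.269), np.float64(-0.001)), (np.float64(0.551), np.float64(-0.273), np.float64(-0.002))]
```

Call:
{"name": "send_rows", "arguments": {"motion": [{"hand": -1,"slide": [-20,0,0],"spin": 0},{"hand": -1,"slide": [-30,0,0],"spin": 0},{"hand": -1,"slide": [-20,0,0],"spin": 0},{"hand": -1,"slide": [0,0,0],"spin": 0}]}}

```text
time: 17.35
tool_pos: [0.5583, -0.2503, 0.095]
tool_rot: [-0.499, 1.54, -0.929]
contact_force: [-0.0, -0.2, -0.0]
opening: 0.0002
```

```bash
python3 go.py .559 -.252 .07; python3 - <<'E'
from h import *
p=vision.read_camera("side");cv2.imwrite("pics/s6.png",cv2.resize(p["pixels"][200:300,270:400],None,fx=6,fy=6,interpolation=cv2.INTER_CUBIC))
C=cloud(p)
T=tool();P=(C-T[:3,3])@T[:3,:3]
m=(p["range_z"]>0)&(P[...,0]>-.13)&(P[...,0]<.03)&(abs(P[...,2])<.03)&(abs(P[...,1])<.07)
Q=P[m]*1000
for a in range(-130,30,8):
    q=Q[(Q[:,0]>=a)&(Q[:,0]<a+8)]
    if len(q): print(a,len(q),"y",q[:,1].min().round(),q[:,1].max().round(),"z",q[:,2].min().round(),q[:,2].max().round())
E
```

```text
pos [ 0.5583 -0.2503  0.095 ] slide mm [25.  -0.9  0.6] y axis [ 0.417  0.909 -0.015] x axis [ 0.0183 -0.0245 -0.9995] q6 -1.67 t 17.35 F [-0.  -0.2 -0. ] open 0.00024499411577605596
-130 53 y -29.0 34.0 z -30.0 -21.0
-122 69 y -63.0 67.0 z -30.0 -19.0
-114 7 y -30.0 -28.0 z -21.0 -13.0
-106 4 y -28.0 -26.0 z -15.0 -13.0
-74 7 y -17.0 6.0 z -12.0 -9.0
-66 18 y -17.0 9.0 z -11.0 -5.0
-58 24 y -17.0 16.0 z -12.0 -3.0
-50 17 y -16.0 17.0 z -12.0 -4.0
-42 7 y -6.0 9.0 z -12.0 -8.0
```

View pics/s6.png

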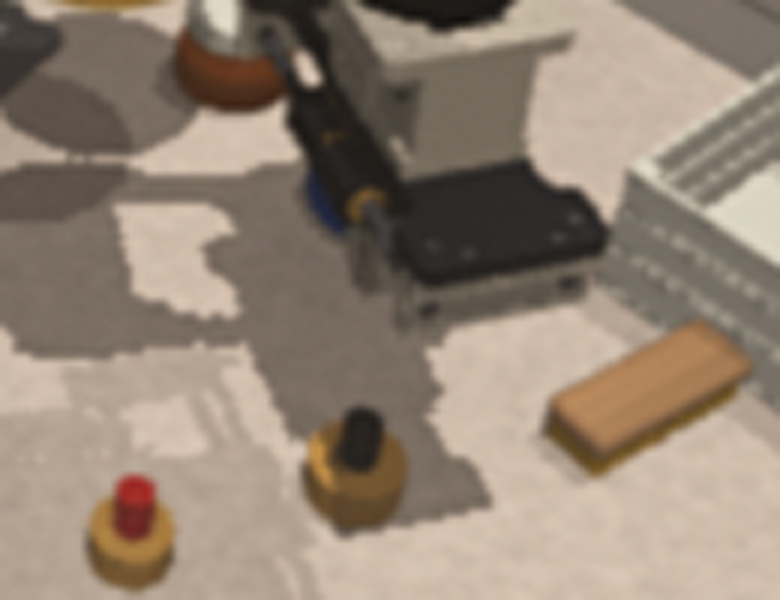

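The fingertips show about 38 mm behind the reported TCP. I'll open the hand and measure that properly with both cameras.

Call:
{"name": "send_rows", "arguments": {"motion": [{"hand": 0.2,"slide": [0,0,0],"spin": 0},{"hand": 0.2,"slide": [0,0,0],"spin": 0},{"hand": 0.2,"slide": [0,0,0],"spin": 0},{"hand": 0.2,"slide": [0,0,0],"spin": 0},{"hand": 0.2,"slide": [0,0,0],"spin": 0},{"hand": 0.2,"slide": [0,0,0],"spin": 0},{"hand": 0.2,"slide": [0,0,0],"spin": 0}]}}

```text
time: 18.1
tool_pos: [0.5552, -0.2485, 0.0878]
tool_rot: [-0.701, 1.55, -1.132]
contact_force: [-0.3, 0.3, -0.9]
opening: 0.0516
```

```bash
python3 go.py .559 -.252 .07; python3 - <<'E'
from h import *
print(observe()["qpos"].round(4) if hasattr(observe()["qpos"],"round") else observe()["qpos"])
for cam in ("side","wrist","top"):
    T=tool();p=vision.read_camera(cam)
    P=cloud(p,p["T_tool_cam"]) if cam=="wrist" else (cloud(p)-T[:3,3])@T[:3,:3]
    if cam!="top":cv2.imwrite(f"pics/{cam}7.png",p["pixels"])
    m=(p["range_z"]>0)&(P[...,0]>-.13)&(P[...,0]<.03)&(abs(P[...,2])<.03)&(abs(P[...,1])<.07)
    Q=P[m]*1000;print(cam)
    for a in range(-130,30,6):
        q=Q[(Q[:,0]>=a)&(Q[:,0]<a+6)]
        if len(q): print(a,len(q),"y",q[:,1].min().round(),q[:,1].max().round(),"z",q[:,2].min().round(),q[:,2].max().round())
E
```

```text
pos [ 0.5552 -0.2485  0.0878] slide mm [17.9 -1.3  4.7] y axis [ 0.417  0.909 -0.013] x axis [ 0.0089 -0.0189 -0.9998] q6 -1.67 t 18.1 F [-0.3  0.3 -0.9] open 0.05164133508838974
[-0.5401  0.5779  1.4441 -0.013   1.1024 -1.6745]
side
-130 1 y 35.0 35.0 z -24.0 -24.0
-124 59 y -53.0 58.0 z -30.0 -22.0
-118 39 y -19.0 69.0 z -30.0 -19.0
-112 5 y 29.0 31.0 z -22.0 -16.0
-106 6 y 28.0 32.0 z -29.0 -11.0
-100 6 y 29.0 32.0 z -15.0 -7.0
-94 4 y 29.0 30.0 z -12.0 -7.0
-88 6 y 29.0 30.0 z -8.0 -1.0
-82 7 y 25.0 30.0 z -6.0 1.0
-76 4 y -30.0 31.0 z -12.0 2.0
-70 13 y -33.0 47.0 z -13.0 5.0
-64 12 y -30.0 46.0 z -13.0 -10.0
-58 8 y -29.0 42.0 z -12.0 -10.0
-52 11 y -42.0 42.0 z -12.0 7.0
-46 12 y -39.0 39.0 z -12.0 -4.0
-40 9 y -32.0 32.0 z -12.0 -5.0
-34 2 y -28.0 32.0 z -11.0 -10.0
wrist
-130 1266 y -52.0 59.0 z -28.0 6.0
-124 8871 y -57.0 59.0 z -30.0 12.0
-118 3991 y -70.0 70.0 z -30.0 22.0
-112 331 y -28.0 70.0 z -30.0 23.0
-106 257 y -29.0 31.0 z -30.0 -7.0
-100 269 y -29.0 32.0 z -15.0 -2.0
-94 224 y -28.0 31.0 z -12.0 2.0
-88 194 y -28.0 31.0 z -9.0 6.0
-82 402 y -28.0 31.0 z -5.0 9.0
-76 98 y -26.0 28.0 z -2.0 9.0
-70 250 y -40.0 42.0 z -12.0 9.0
-64 364 y -42.0 44.0 z -13.0 9.0
-58 347 y -43.0 45.0 z -13.0 -5.0
-52 323 y -42.0 44.0 z -13.0 -2.0
-46 266 y -41.0 44.0 z -13.0 0.0
-40 180 y -36.0 38.0 z -12.0 3.0
-34 26 y -31.0 32.0 z -12.0 3.0
top
-130 100 y -54.0 59.0 z -30.0 23.0
-124 93 y -67.0 65.0 z -30.0 23.0
-118 23 y -69.0 67.0 z -29.0 24.0
-112 5 y -27.0 59.0 z -28.0 16.0
-106 2 y 59.0 59.0 z -3.0 13.0
-100 1 y 59.0 59.0 z 8.0 8.0
-58 1 y -29.0 -29.0 z -8.0 -8.0
-40 1 y -25.0 -25.0 z -5.0 -5.0
```

View pics/side7.png

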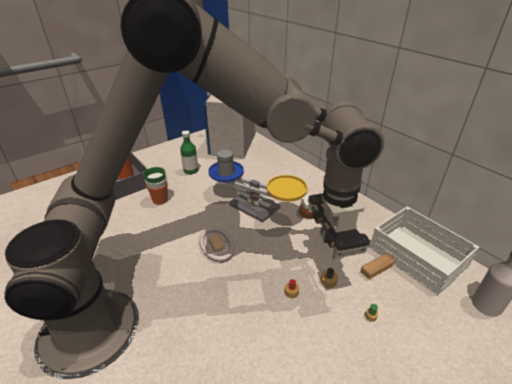

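View pics/wrist7.png

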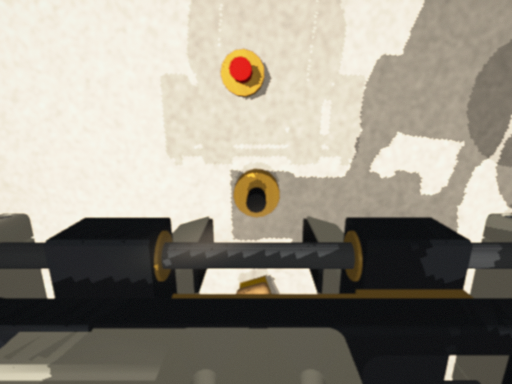

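Both cameras agree that the real fingertips lie about 32 mm short of the reported TCP, so I'll aim for a TCP z of about -7 mm to put the tips at z ≈ 25 mm.

Call:
{"name": "send_rows", "arguments": {"motion": [{"hand": 0.2,"slide": [20,-1,6],"spin": 0},{"hand": 0.2,"slide": [25,0,-1],"spin": 0},{"hand": 0.2,"slide": [25,0,-1],"spin": 0},{"hand": 0.2,"slide": [0,0,0],"spin": 0}]}}

```text
time: 18.65
tool_pos: [0.5607, -0.2535, 0.018]
tool_rot: [-0.589, 1.546, -1.019]
contact_force: [0.1, 0.9, -0.7]
opening: 0.0547
```

```bash
python3 go.py .5605 -.2527 -.006
```

```text
pos [ 0.5607 -0.2535  0.018 ] slide mm [23.9  0.9 -1. ] y axis [ 0.417  0.909 -0.014] x axis [ 0.0132 -0.0215 -0.9997] q6 -1.67 t 18.65 F [ 0.1  0.9 -0.7] open 0.05471877174816816
```

Call:
{"name": "send_rows", "arguments": {"motion": [{"hand": 0.2,"slide": [10,1,-1],"spin": 0},{"hand": 0.2,"slide": [10,0,0],"spin": 0},{"hand": 0.2,"slide": [2,0,0],"spin": 0},{"hand": 0.2,"slide": [0,0,0],"spin": 0}]}}

```text
time: 19.05
tool_pos: [0.5622, -0.2534, -0.0027]
tool_rot: [-0.522, 1.542, -0.953]
contact_force: [0.6, 0.3, -0.4]
opening: 0.055
```

```bash
python3 go.py .5605 -.2527 -.006
```

```text
pos [ 0.5622 -0.2534 -0.0027] slide mm [ 3.2 -0.  -1.9] y axis [ 0.417  0.909 -0.014] x axis [ 0.0167 -0.0235 -0.9996] q6 -1.67 t 19.05 F [ 0.6  0.3 -0.4] open 0.05498011109942196
```

Call:
{"name": "send_rows", "arguments": {"motion": [{"hand": -1,"slide": [2,0,-1],"spin": 0},{"hand": -1,"slide": [0,0,0],"spin": 0},{"hand": -1,"slide": [0,0,0],"spin": 0},{"hand": -1,"slide": [0,0,0],"spin": 0},{"hand": -1,"slide": [0,0,0],"spin": 0},{"hand": -1,"slide": [0,0,0],"spin": 0}], "grip_force": 25}}

```text
time: 19.65
tool_pos: [0.5624, -0.2539, -0.0028]
tool_rot: [-0.487, 1.538, -0.917]
contact_force: [-0.4, -0.1, -0.5]
opening: 0.0171
```

```bash
python3 go.py .5605 -.2527 .13
```

```text
pos [ 0.5624 -0.2539 -0.0028] slide mm [-132.8   -1.7    1.6] y axis [ 0.417  0.909 -0.015] x axis [ 0.0198 -0.0258 -0.9995] q6 -1.67 t 19.65 F [-0.4 -0.1 -0.5] open 0.01705555599023187
```

Gripped, at 17 mm on the 18 mm knob. Lifting.

Call:
{"name": "send_rows", "arguments": {"motion": [{"hand": -1,"slide": [-15,0,0],"spin": 0},{"hand": -1,"slide": [-30,0,0],"spin": 0},{"hand": -1,"slide": [-35,0,0],"spin": 0},{"hand": -1,"slide": [-35,0,0],"spin": 0},{"hand": -1,"slide": [-35,0,0],"spin": 0},{"hand": -1,"slide": [-30,0,0],"spin": 0},{"hand": -1,"slide": [0,0,0],"spin": 0}]}}

```text
time: 20.35
tool_pos: [0.5566, -0.2471, 0.1859]
tool_rot: [-0.542, 1.545, -0.972]
contact_force: [0.5, 0.1, -2.3]
opening: 0.0173
```

```bash
python3 go.py .651 -.011 .19;python3 go.py .627 .001 .19
```

```text
pos [ 0.5566 -0.2471  0.1859] slide mm [ -7.7 253.8 -12.5] y axis [ 0.417  0.909 -0.013] x axis [ 0.0144 -0.021  -0.9997] q6 -1.68 t 20.35 F [ 0.5  0.1 -2.3] open 0.017280195325362024
pos [ 0.5566 -0.2471  0.1859] slide mm [ -8.3 254.7 -39.3] y axis [ 0.417  0.909 -0.013] x axis [ 0.0144 -0.021  -0.9997] q6 -1.68 t 20.35 F [ 0.5  0.1 -2.3] open 0.017280195325362024
```

Call:
{"name": "send_rows", "arguments": {"motion": [{"hand": -1,"slide": [-3,25,-6],"spin": 0},{"hand": -1,"slide": [-2,40,-9],"spin": 0},{"hand": -1,"slide": [-2,42,-9],"spin": 0},{"hand": -1,"slide": [0,42,-9],"spin": 0},{"hand": -1,"slide": [0,42,-9],"spin": 0},{"hand": -1,"slide": [0,40,-9],"spin": 0},{"hand": -1,"slide": [0,20,-4],"spin": 0},{"hand": -1,"slide": [0,0,0],"spin": 0}]}}

```text
time: 21.15
tool_pos: [0.6074, 0.0139, 0.1803]
tool_rot: [-1.087, 1.553, -1.521]
contact_force: [0.1, -0.8, -3.5]
opening: 0.017
```

```bash
python3 go.py .611 .009 .14
```

```text
pos [0.6074 0.0139 0.1803] slide mm [40.4 -2.3  5. ] y axis [ 0.421  0.907 -0.016] x axis [ 9.000e-04 -1.750e-02 -9.998e-01] q6 -1.23 t 21.15 F [ 0.1 -0.8 -3.5] open 0.017047602917561237
```

Call:
{"name": "send_rows", "arguments": {"motion": [{"hand": -1,"slide": [12,-2,4],"spin": 0},{"hand": -1,"slide": [14,0,0],"spin": 0},{"hand": -1,"slide": [8,0,0],"spin": 0},{"hand": -1,"slide": [0,0,0],"spin": 0}]}}

```text
time: 21.55
tool_pos: [0.6079, 0.0063, 0.1404]
tool_rot: [-1.429, 1.552, -1.865]
contact_force: [-0.6, 1.1, -4.2]
opening: 0.0171
```

```bash
python3 side.py s8; python3 go.py .611 .009 .115
```

```text
yellow floor z median 0.1359 297
blue floor z median 0.0906 162
pos [0.6081 0.0062 0.141 ] slide mm [25.9  4.3  1.3] y axis [ 0.422  0.906 -0.019] x axis [-0.0049 -0.0186 -0.9998] q6 -1.23 t 21.6 F [ 0.2  0.6 -3.4] open 0.016984798523012167
```

View pics/s8.png

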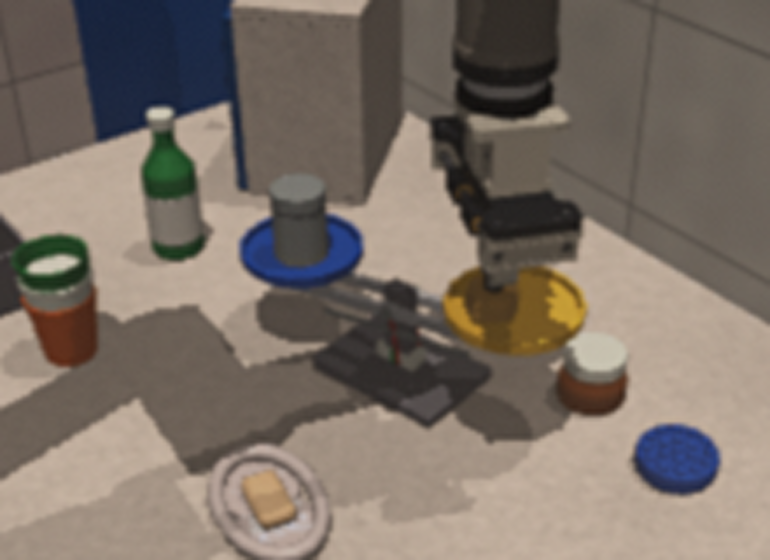

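The weight hangs inside the yellow pan, on its left side at (495,300). I'll lower it gently.

Call:
{"name": "send_rows", "arguments": {"motion": [{"hand": -1,"slide": [4,3,1],"spin": 0},{"hand": -1,"slide": [3,0,0],"spin": 0},{"hand": -1,"slide": [3,0,0],"spin": 0},{"hand": -1,"slide": [3,0,0],"spin": 0},{"hand": -1,"slide": [3,0,0],"spin": 0},{"hand": -1,"slide": [3,0,0],"spin": 0},{"hand": -1,"slide": [3,0,0],"spin": 0}]}}

```text
time: 22.3
tool_pos: [0.6117, 0.0059, 0.1202]
tool_rot: [-1.145, 1.55, -1.582]
contact_force: [-0.9, -1.8, 0.3]
opening: 0.0171
```

```bash
python3 side.py s9; python3 go.py .611 .009 .115
```

```text
yellow floor z median 0.1211 286
blue floor z median 0.1052 158
pos [0.6115 0.0059 0.1196] slide mm [ 4.6  2.7 -1.8] y axis [ 0.424  0.906 -0.019] x axis [-9.000e-04 -2.030e-02 -9.998e-01] q6 -1.23 t 22.35 F [-0.8 -1.1 -1.5] open 0.017542720041982082
```

Call:
{"name": "send_rows", "arguments": {"motion": [{"hand": -1,"slide": [2,0,0],"spin": 0},{"hand": -1,"slide": [2,0,0],"spin": 0},{"hand": -1,"slide": [0,0,0],"spin": 0},{"hand": -1,"slide": [0,0,0],"spin": 0},{"hand": -1,"slide": [0,0,0],"spin": 0}]}}

```text
time: 22.85
tool_pos: [0.6118, 0.0057, 0.1158]
tool_rot: [-1.137, 1.55, -1.575]
contact_force: [-1.7, -1.7, 0.9]
opening: 0.0171
```

```bash
python3 side.py s10; python3 go.py .611 .009 .115
```

```text
yellow floor z median 0.1167 289
blue floor z median 0.1094 160
pos [0.6117 0.0057 0.1158] slide mm [ 0.7  2.7 -2.1] y axis [ 0.424  0.906 -0.019] x axis [-1.000e-04 -2.060e-02 -9.998e-01] q6 -1.23 t 22.9 F [-0.8 -0.3  1.1] open 0.017285376466182403
```

Balanced, with almost no force left. Release.

Call:
{"name": "send_rows", "arguments": {"motion": [{"hand": -0.6,"slide": [0,0,0],"spin": 0},{"hand": -0.3,"slide": [0,0,0],"spin": 0},{"hand": 0,"slide": [0,0,0],"spin": 0},{"hand": 0,"slide": [0,0,0],"spin": 0}]}}

```text
time: 23.3
tool_pos: [0.6125, 0.0063, 0.1162]
tool_rot: [-1.04, 1.551, -1.478]
contact_force: [0.8, 0.5, -1.0]
opening: 0.0379
```

Call:
{"name": "send_rows", "arguments": {"motion": [{"hand": 0,"slide": [-10,0,0],"spin": 0},{"hand": 0,"slide": [-20,0,0],"spin": 0},{"hand": 0,"slide": [-25,0,0],"spin": 0},{"hand": 0,"slide": [-25,0,0],"spin": 0},{"hand": 0,"slide": [-20,-20,0],"spin": 0},{"hand": 0,"slide": [0,-40,0],"spin": 0},{"hand": 0.2,"slide": [0,-40,0],"spin": 0},{"hand": 0.2,"slide": [0,-40,0],"spin": 0}]}}

```text
time: 24.1
tool_pos: [0.5548, -0.1168, 0.2282]
tool_rot: [-0.682, 1.549, -1.11]
contact_force: [0.9, -0.7, -0.6]
opening: 0.054
```

```bash
python3 side.py s11; python3 - <<'E'
from h import *
p=vision.read_camera("top");C=cloud(p);hsv=cv2.cvtColor(p["pixels"],cv2.COLOR_BGR2HSV);ok=p["range_z"]>0
for c,lo,hi in (((.627,.001),18,34),((.568,.253),100,128)):
    d=np.hypot(C[...,0]-c[0],C[...,1]-c[1]);z=C[...,2];k=ok&(d<.05)&(z>.07)&(z<.17)&(hsv[...,0]>lo)&(hsv[...,0]<hi)&(hsv[...,1]>120)
    print("top",np.median(z[k]).round(4),k.sum())
E
python3 go.py .561 -.3905 .11
```

```text
yellow floor z median 0.1179 303
blue floor z median 0.1086 156
top 0.1217 708
top 0.1121 432
pos [ 0.5537 -0.1199  0.2282] slide mm [ 123.9 -240.7  118.3] y axis [ 0.42   0.907 -0.015] x axis [ 0.0085 -0.021  -0.9997] q6 -1.47 t 24.2 F [-0.4  1.   0.4] open 0.05507613096618166
```

View pics/s11.png

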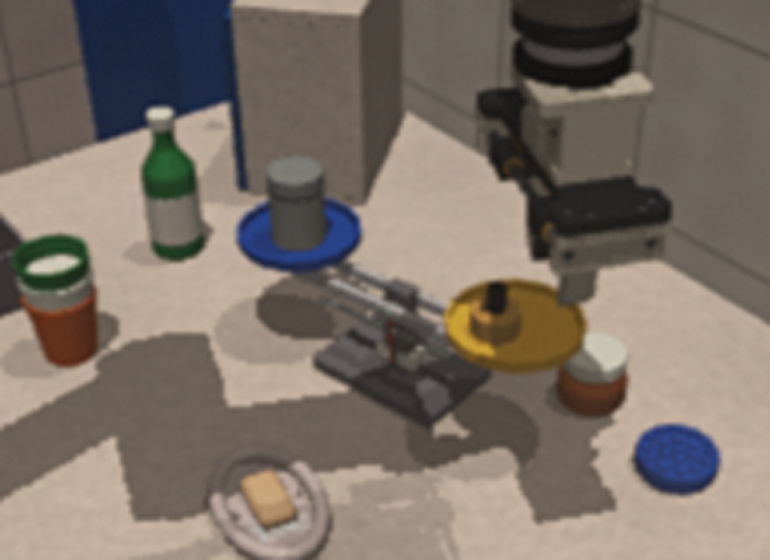

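With 300 g on, the blue pan is still low: the pans differ by 9.5 mm, which is about 0.036 rad or 75 g. So the canister weighs roughly 370 g, and I'll add the 100 g weight.

Call:
{"name": "send_rows", "arguments": {"motion": [{"hand": 0.2,"slide": [3,-38,19],"spin": 0},{"hand": 0.2,"slide": [5,-40,20],"spin": 0},{"hand": 0.2,"slide": [10,-40,20],"spin": 0},{"hand": 0.2,"slide": [10,-40,20],"spin": 0},{"hand": 0.2,"slide": [20,-40,20],"spin": 0},{"hand": 0.2,"slide": [25,-30,12],"spin": 0},{"hand": 0.2,"slide": [15,-10,5],"spin": 0},{"hand": 0.2,"slide": [0,0,0],"spin": 0}]}}

```text
time: 25.0
tool_pos: [0.5652, -0.3931, 0.15]
tool_rot: [-0.41, 1.54, -0.842]
contact_force: [-0.4, 0.6, -1.0]
opening: 0.055
```

```bash
python3 look.py w5 .041 .007;python3 go.py .561 -.3905 .06
```

```text
[251, 165, 16, 17, 217] [ 0.5602 -0.39  ] 0.0086 z 0.0408
pos [ 0.5657 -0.3925  0.1513] slide mm [91.1  1.  -7.7] y axis [ 0.417  0.909 -0.013] x axis [ 0.0215 -0.0236 -0.9995] q6 -1.86 t 25.05 F [-0.8 -0.1  0.5] open 0.05519347244960922
```

View pics/w5.png

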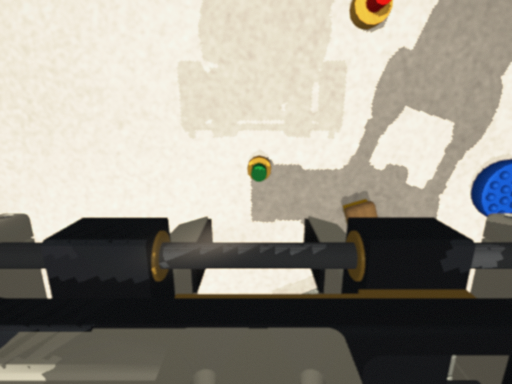

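The green knob is at (259,171) in the image, which is (0.560, -0.390) in world coordinates. Descending.

Call:
{"name": "send_rows", "arguments": {"motion": [{"hand": 0.2,"slide": [25,1,-4],"spin": 0},{"hand": 0.2,"slide": [35,0,-1],"spin": 0},{"hand": 0.2,"slide": [35,0,-1],"spin": 0},{"hand": 0.2,"slide": [25,0,0],"spin": 0},{"hand": 0.2,"slide": [0,0,0],"spin": 0}]}}

```text
time: 25.55
tool_pos: [0.5716, -0.3846, 0.0393]
tool_rot: [-0.304, 1.525, -0.725]
contact_force: [0.3, 0.5, 0.0]
opening: 0.0555
```

```bash
python3 go.py .5618 -.391 -.009
```

```text
pos [ 0.5716 -0.3846  0.0393] slide mm [48.1 -9.2 -8.4] y axis [ 0.409  0.912 -0.014] x axis [ 0.0343 -0.0304 -0.9989] q6 -1.85 t 25.55 F [0.3 0.5 0. ] open 0.05550814312205862
```

Call:
{"name": "send_rows", "arguments": {"motion": [{"hand": 0.2,"slide": [10,-9,-8],"spin": 0},{"hand": 0.2,"slide": [15,0,0],"spin": 0},{"hand": 0.2,"slide": [12,0,0],"spin": 0},{"hand": 0.2,"slide": [0,0,0],"spin": 0}]}}

```text
time: 25.95
tool_pos: [0.5681, -0.3882, 0.0091]
tool_rot: [-0.277, 1.514, -0.693]
contact_force: [0.5, 0.5, -0.1]
opening: 0.055
```

```bash
python3 go.py .5625 -.392 -.009
```

```text
pos [ 0.5681 -0.3882  0.0091] slide mm [17.9 -5.5 -4.5] y axis [ 0.405  0.914 -0.015] x axis [ 0.0434 -0.0361 -0.9984] q6 -1.87 t 25.95 F [ 0.5  0.5 -0.1] open 0.05504063926230644
```

Call:
{"name": "send_rows", "arguments": {"motion": [{"hand": 0.2,"slide": [8,-5,-5],"spin": 0},{"hand": 0.2,"slide": [8,0,-1],"spin": 0},{"hand": 0.2,"slide": [3,0,0],"spin": 0},{"hand": 0.2,"slide": [0,0,0],"spin": 0}]}}

```text
time: 26.35
tool_pos: [0.5625, -0.3914, -0.0098]
tool_rot: [-0.275, 1.511, -0.69]
contact_force: [-0.7, 0.2, 0.5]
opening: 0.0553
```

```bash
python3 go.py .5632 -.3925 -.008
```

```text
pos [ 0.5625 -0.3914 -0.0098] slide mm [-1.8 -0.7  1.2] y axis [ 0.404  0.915 -0.016] x axis [ 0.0458 -0.0378 -0.9982] q6 -1.88 t 26.35 F [-0.7  0.2  0.5] open 0.05529072803193145
```

Call:
{"name": "send_rows", "arguments": {"motion": [{"hand": -1,"slide": [-1,0,1],"spin": 0},{"hand": -1,"slide": [0,0,0],"spin": 0},{"hand": -1,"slide": [0,0,0],"spin": 0},{"hand": -1,"slide": [0,0,0],"spin": 0},{"hand": -1,"slide": [0,0,0],"spin": 0},{"hand": -1,"slide": [0,0,0],"spin": 0}], "grip_force": 20}}

```text
time: 26.95
tool_pos: [0.5639, -0.3925, -0.0078]
tool_rot: [-0.275, 1.51, -0.691]
contact_force: [-0.1, -0.7, -0.1]
opening: 0.017
```

```bash
python3 go.py .5632 -.3925 .19
```

```text
pos [ 0.5639 -0.3925 -0.0078] slide mm [-197.5   -3.6   11. ] y axis [ 0.404  0.914 -0.017] x axis [ 0.047  -0.0389 -0.9981] q6 -1.88 t 26.95 F [-0.1 -0.7 -0.1] open 0.016982991000882856
```

Call:
{"name": "send_rows", "arguments": {"motion": [{"hand": -1,"slide": [-15,0,0],"spin": 0},{"hand": -1,"slide": [-30,0,0],"spin": 0},{"hand": -1,"slide": [-35,0,0],"spin": 0},{"hand": -1,"slide": [-35,0,0],"spin": 0},{"hand": -1,"slide": [-35,0,0],"spin": 0},{"hand": -1,"slide": [-30,0,5],"spin": 0},{"hand": -1,"slide": [-20,0,5],"spin": 0},{"hand": -1,"slide": [0,0,0],"spin": 0}]}}

```text
time: 27.75
tool_pos: [0.5625, -0.3873, 0.2065]
tool_rot: [-0.271, 1.509, -0.687]
contact_force: [0.3, -0.6, -0.5]
opening: 0.0174
```

```bash
python3 go.py .655 -.013 .19
```

```text
pos [ 0.5625 -0.3873  0.2065] slide mm [  6.3 380.  -67.2] y axis [ 0.404  0.915 -0.017] x axis [ 0.0476 -0.0391 -0.9981] q6 -1.87 t 27.75 F [ 0.3 -0.6 -0.5] open 0.017382067188855894
```

Call:
{"name": "send_rows", "arguments": {"motion": [{"hand": -1,"slide": [0,25,-5],"spin": 0},{"hand": -1,"slide": [0,45,-8],"spin": 0},{"hand": -1,"slide": [0,45,-8],"spin": 0},{"hand": -1,"slide": [0,45,-8],"spin": 0},{"hand": -1,"slide": [0,45,-8],"spin": 0},{"hand": -1,"slide": [0,45,-8],"spin": 0},{"hand": -1,"slide": [0,45,-8],"spin": 0},{"hand": -1,"slide": [0,25,-5],"spin": 0}]}}

```text
time: 28.55
tool_pos: [0.635, -0.0634, 0.1903]
tool_rot: [-0.357, 1.518, -0.782]
contact_force: [-0.1, -0.7, -0.4]
opening: 0.0169
```

```bash
python3 go.py .655 -.013 .17
```

```text
pos [ 0.635  -0.0634  0.1903] slide mm [19.2 54.6 -3.5] y axis [ 0.412  0.911 -0.018] x axis [ 0.0373 -0.0371 -0.9986] q6 -1.34 t 28.55 F [-0.1 -0.7 -0.4] open 0.016897680814776918
```

Call:
{"name": "send_rows", "arguments": {"motion": [{"hand": -1,"slide": [0,30,-2],"spin": 0},{"hand": -1,"slide": [5,22,0],"spin": 0},{"hand": -1,"slide": [15,0,0],"spin": 0},{"hand": -1,"slide": [15,0,0],"spin": 0},{"hand": -1,"slide": [10,0,0],"spin": 0},{"hand": -1,"slide": [0,0,0],"spin": 0}]}}

```text
time: 29.15
tool_pos: [0.6521, -0.0075, 0.1367]
tool_rot: [-0.483, 1.527, -0.899]
contact_force: [0.0, -0.5, -1.2]
opening: 0.0173
```

```bash
python3 side.py s12; python3 go.py .655 -.013 .115
```

```text
yellow floor z median 0.1179 261
blue floor z median 0.1086 158
pos [ 0.6525 -0.0076  0.1375] slide mm [22.7 -3.5  3.6] y axis [ 0.405  0.914 -0.02 ] x axis [ 0.0283 -0.0345 -0.999 ] q6 -1.26 t 29.2 F [ 0.3  0.8 -1.1] open 0.01736413803789322
```

View pics/s12.png

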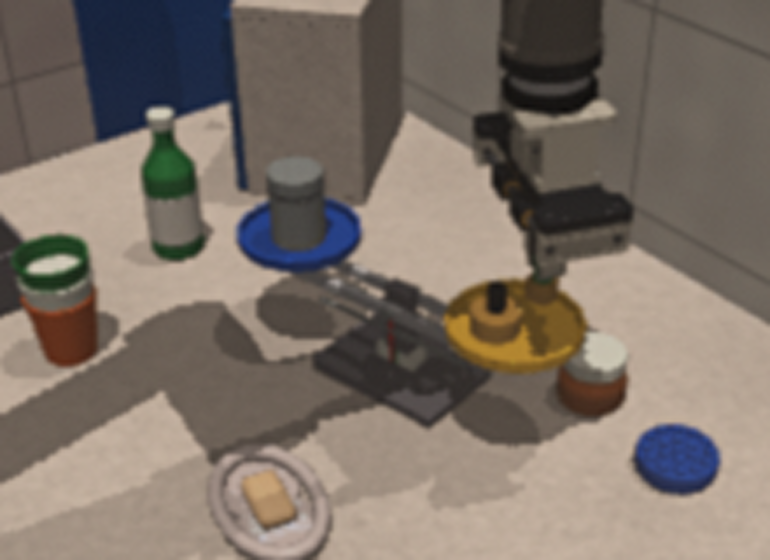

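The 100 g weight hangs over free floor at (543,290), clear of the 300 g weight at (495,315). I'll lower it gently.

Call:
{"name": "send_rows", "arguments": {"motion": [{"hand": -1,"slide": [8,-3,3],"spin": 0},{"hand": -1,"slide": [7,0,0],"spin": 0},{"hand": -1,"slide": [4,0,0],"spin": 0},{"hand": -1,"slide": [3,0,0],"spin": 0},{"hand": -1,"slide": [3,0,0],"spin": 0},{"hand": -1,"slide": [3,0,0],"spin": 0}]}}

```text
time: 29.8
tool_pos: [0.6562, -0.0145, 0.11]
tool_rot: [-0.407, 1.523, -0.826]
contact_force: [-0.6, -0.2, 0.3]
opening: 0.0172
```

```bash
python3 side.py s13; python3 go.py .655 -.013 .106
```

```text
yellow floor z median 0.1163 190
blue floor z median 0.11 164
pos [ 0.6559 -0.0145  0.1094] slide mm [ 3.3  1.  -1.6] y axis [ 0.406  0.913 -0.019] x axis [ 0.0316 -0.035  -0.9989] q6 -1.26 t 29.85 F [-0.   0.8 -1.7] open 0.017059771309830666
```

Call:
{"name": "send_rows", "arguments": {"motion": [{"hand": -1,"slide": [2,0,0],"spin": 0},{"hand": -1,"slide": [2,0,0],"spin": 0},{"hand": -1,"slide": [0,0,0],"spin": 0},{"hand": -1,"slide": [0,0,0],"spin": 0},{"hand": -1,"slide": [0,0,0],"spin": 0}]}}

```text
time: 30.35
tool_pos: [0.6562, -0.0145, 0.1057]
tool_rot: [-0.41, 1.523, -0.828]
contact_force: [-0.9, -0.7, -0.6]
opening: 0.0173
```

```bash
python3 side.py s14; python3 go.py .655 -.013 .106
```

```text
yellow floor z median 0.1119 180
blue floor z median 0.1146 162
pos [ 0.6562 -0.0145  0.1058] slide mm [-0.3  0.9 -1.7] y axis [ 0.406  0.914 -0.019] x axis [ 0.0324 -0.0353 -0.9989] q6 -1.26 t 30.4 F [-1.  -0.  -0.3] open 0.01733397050495015
```

Call:
{"name": "send_rows", "arguments": {"motion": [{"hand": -0.6,"slide": [0,0,0],"spin": 0},{"hand": -0.3,"slide": [0,0,0],"spin": 0},{"hand": 0,"slide": [0,0,0],"spin": 0},{"hand": 0,"slide": [0,0,0],"spin": 0},{"hand": 0,"slide": [0,0,0],"spin": 0}]}}

```text
time: 30.9
tool_pos: [0.6568, -0.0145, 0.1063]
tool_rot: [-0.388, 1.522, -0.806]
contact_force: [-0.2, 0.5, -0.6]
opening: 0.0443
```

Call:
{"name": "send_rows", "arguments": {"motion": [{"hand": 0,"slide": [-10,0,0],"spin": 0},{"hand": 0,"slide": [-20,0,0],"spin": 0},{"hand": 0,"slide": [-25,0,0],"spin": 0},{"hand": 0,"slide": [-25,0,0],"spin": 0},{"hand": 0,"slide": [-20,-20,0],"spin": 0},{"hand": 0,"slide": [0,-40,0],"spin": 0},{"hand": 0,"slide": [0,-40,0],"spin": 0},{"hand": 0,"slide": [0,-40,0],"spin": 0}]}}

```text
time: 31.7
tool_pos: [0.5975, -0.1371, 0.2183]
tool_rot: [-0.319, 1.517, -0.728]
contact_force: [0.4, -0.0, -0.0]
opening: 0.0458
```

Call:
{"name": "send_rows", "arguments": {"motion": [{"hand": 0,"slide": [0,-40,0],"spin": 0},{"hand": 0,"slide": [0,-20,0],"spin": 0},{"hand": 0,"slide": [0,0,0],"spin": 0},{"hand": 0,"slide": [0,0,0],"spin": 0},{"hand": 0,"slide": [0,0,0],"spin": 0},{"hand": 0,"slide": [0,0,0],"spin": 0}]}}

```text
time: 32.3
tool_pos: [0.5719, -0.1971, 0.2243]
tool_rot: [-0.296, 1.511, -0.709]
contact_force: [-0.1, -0.4, -0.4]
opening: 0.0463
```

```bash
python3 side.py s15; python3 go.py .655 -.013 .106;python3 - <<'E'
from h import *
p=vision.read_camera("top");C=cloud(p);hsv=cv2.cvtColor(p["pixels"],cv2.COLOR_BGR2HSV);ok=p["range_z"]>0
cv2.imwrite("pics/top9.png",p["pixels"])
for c,lo,hi in (((.627,.001),18,34),((.568,.253),100,128)):
    d=np.hypot(C[...,0]-c[0],C[...,1]-c[1]);z=C[...,2];k=ok&(d<.05)&(z>.07)&(z<.17)&(hsv[...,0]>lo)&(hsv[...,0]<hi)&(hsv[...,1]>120)
    print("top",np.median(z[k]).round(4),k.sum())
for b in ("cream_jar","soap_dish","silicone_pad"):
    r=vision.cut_out(p,b); print(b,np.median(C[r[0]["mask"]&ok],0).round(3) if r else None)
E
```

```text
yellow floor z median 0.1119 253
blue floor z median 0.1147 158
pos [ 0.572  -0.1969  0.2243] slide mm [114.8 203.8  -4.4] y axis [ 0.402  0.916 -0.017] x axis [ 0.0451 -0.0385 -0.9982] q6 -1.6 t 32.35 F [0.1 0.8 0.1] open 0.0461040088957789
top 0.1157 681
top 0.1181 432
cream_jar [ 0.725 -0.01   0.056]
soap_dish [0.394 0.044 0.02 ]
silicone_pad [ 0.708 -0.129  0.024]
```

View pics/s15.png

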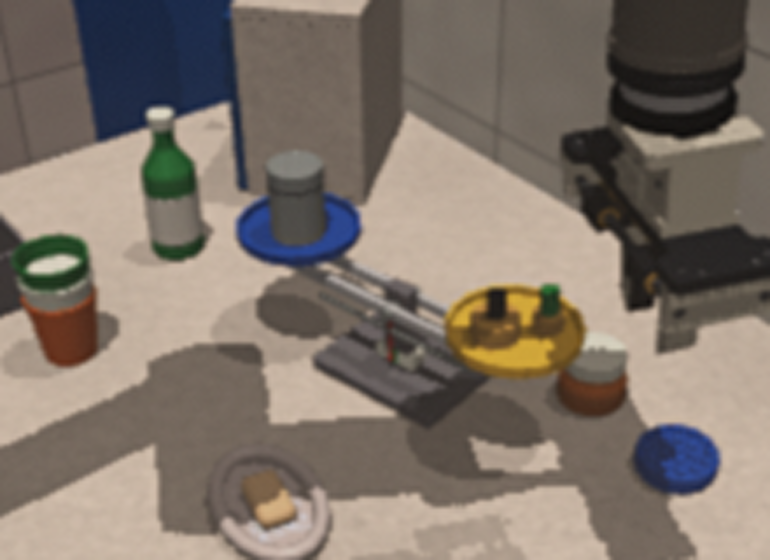

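View pics/top9.png

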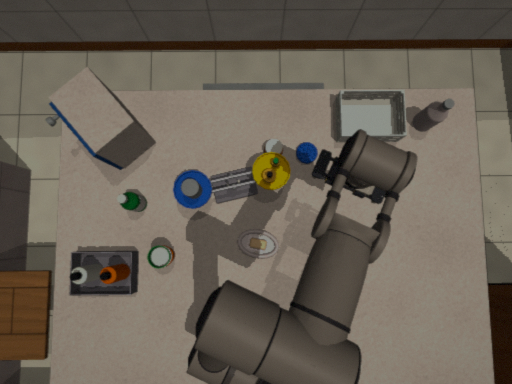

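Both cameras put the beam at about -0.01 rad, well inside ±0.034. The canister stands upright at (297,205), both weights stand in the yellow pan and the gripper is clear, so I'm handing in.

```bash
python3 -c "
from cell import job
print(job.hand_in())"
```

```text
the job is handed in; nothing more can be done
None
```

I stood the canister in the blue pan and loaded the yellow pan with the 300 g and 100 g weights. The 200 g weight stayed on the shelf. I handed in at about 33 s of the 72 s; the hand-in reports no verdict.

**Result:** the beam settled at about -0.01 rad, yellow side slightly down, against a limit of ±0.034. That puts the canister at roughly 375–380 g.

**Last checks:**
- The side and top cameras agree on the tilt to within about 0.002 rad.
- The canister and both weights stand upright in their pans, and the gripper is clear.
- The cream jar, soap dish and silicone pad are within 3 mm of where they began, as the top camera sees them. I did not re-measure the cups, shampoo or nail brush.
- I did not re-measure the 200 g weight at the end. Nothing touched it, and it was standing when last seen.

**What went wrong or disagreed:**
- **Canister:** my first lift began before the grip had closed, so I lifted empty. The canister did not move.
- **300 g weight:** the first grasp closed on nothing. The wrist and side cameras both showed the fingertips about 32 mm short of the reported TCP. I corrected for that in the weight grasps.
- **Mass estimate:** readings from the yellow pan alone gave about 345–355 g, because the canister already touched the blue pan when I took the level reference. With 300 g on, the height difference between the two pans showed about 75 g still missing, so I added the 100 g weight.

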